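# Start the temperature loggers and set them up in beakers for the oven check

### The arm

A 6-joint arm with a two-finger parallel gripper is mounted at the origin on a cart in front of the work surface, level with it; the furniture and walls round the work are solid. World frame = base frame: x ahead of the robot, y to its left, z up, the work surface at z = 0. Lengths are in mm, angles in rad, forces in N, time in s.
With the tool pointing down it reaches from about 275 to 1000 mm from the base axis. Payload 8.4 kg.
Tool frame: the origin (TCP) lies midway between the tips of the shut fingers; the grasp point (between the pads) lies 19 mm behind it; z points along the fingers, y is the direction in which the jaws open and shut (so a half turn about z gives the same grasp; the last joint's range is limited). The gripper opens to 85 mm and grips with 20 to 120 N. Pads are 22 mm wide; open, the fingers measure 114 mm over their backs; the gripper's body (76 mm by 85 mm) begins 54 mm behind the grasp point. The pads swing forward as they close: fully open they stand 13 mm farther back than shut.
Start: joints at [1.212, 0.353, 1.633, -0, 1.155, -0.002], TCP at [218.297, 585.64, 231.281] pointing down, gripper open.
Joint ranges: [-2.63, 2.63], [-0.92, 2.1], [0.06, 2.66], [-1.3, 4.44], [0, 2.69], [-3.02, 3.02]. Speed limits (rad/s): [2.22, 2.22, 2.79, 3.14, 3.14, 3.14].

### API

Orientations are given as [roll, pitch, yaw] about the fixed x, y, z axes, in that order (R = Rz(yaw) Ry(pitch) Rx(roll)).
In Python, from rig import * gives the robot as it stands.
- The arm moves only by the tool play_rows, never from a script. Its argument "moves" is a list of rows, each a list of 3 entries, a list of its own where there are three numbers: the shift along the tool's x, y, z in m, then the turn, a rotation vector about the tool's x, y, z in rad, then the opening in per cent of the stroke, from 0 (shut) to 100 (fully open). In form: [[[x, y, z], [rx, ry, rz], fingers], ...]. A call has 1 to 20 rows; each row shifts and turns the commanded pose from where the row before left it, along the tool's axes as they then stand; what a row does not reach is not made up. A row lasts 1/10 s, in which the tool goes at most 50 mm and 8.59 degrees, less where a joint would pass 70% of its speed; a pose out of reach is approached as far as the arm can. A call is refused whole if a number of a shift passes 0.05 or a number of a turn 0.15, either way. A call with a gripper value outside its range is refused whole. The fingers move at their own pace and stop on an object; "squeeze" is the grip in N (left out, the last holds). Time passes only in rows, so rows that do not move let the fingers close. It gives the time, the measured TCP pose, the force and the opening at its end, in the units of the state.
- sense(): the state, without advancing time (a new reading comes with each control period).
- grab_frame(name): name is "scene" or "top" or "wrist"; returns a dict with "pixels" (480x640x3 uint8, red, green, blue), "intrinsics" (3x3 intrinsics, pixels), "R" (3x3) and "t" (3): a world point X has camera coordinates R X + t. Camera axes: x right, y down, z forward; pixel columns grow to the right and rows downward; lengths in mm; the calibration is good to about 2 mm. The wrist camera is an equidistant fisheye: a pixel r from the principal point sees the ray r / f radians off the axis. A picture is of the moment at which its call begins. There is no depth.
- sign_off(): hands the job in, once; it reports no verdict.
The state is a dict: "clock": time; "qpos": joint angles; "qvel": joint speeds; "joint_efforts": joint torques, N m; "eef_pos": TCP position; "tcp_rot": TCP orientation; "contact_force": force on the tool from outside, world axes, zero at the start; "wrist_torque": the same for the moment, N m; "opening": opening from 0.0 (shut) to 1.0 (fully open).
Only numpy, scipy, OpenCV 4.12 (cv2) and the standard library are available. Lean on these libraries where they do the work, as an engineer would, in place of code of your own. Each camera call takes 0.05 s, during which the arm holds its last target. There are 200 camera calls.

### The job

Get the oven temperature check ready: start every temperature logger in the white rack by holding it and pushing its end button against the bench until it clicks and stays in, and stand each one, foot down, in a beaker of its own. The washed beakers are draining upside down on the ribbed mat, so turn one mouth up for each logger and stand it on the steel oven tray; a beaker that is not needed stays upside down on the mat. Never press a button with the fingers or inside a beaker, and leave the wash bottle, the stopwatch and the sample jar where they are.

Things in the scene. Friction and masses are not known exactly. Their poses are not given: they have to be found in the camera images.
- drain_mat: Grey ribbed draining mat, fixed, 124 mm (own x) by 310 mm (own y). Origin: centre of its underside. Round ribs run along its x, 25 mm apart in y (one at y = 0), their tops 6 mm above the bench; a beaker laid on its side along x settles between two ribs and does not roll (its axis is then about 35 mm above the bench).
- oven_tray: Flat stainless oven tray, fixed, 136 mm (own x) by 310 mm (own y); its floor is 3 mm above the bench, and a rolled lip, 6 mm wide, rises another 3 mm round the edge. Origin: centre of its underside. Room for three beakers side by side along y, 105 mm apart. Behind it (+x) the bench is bare for 120 mm, 50 mm to either side of its x axis.
- logger_rack: White logger rack, fixed: a deck 56 mm (own x) by 182 mm (own y), its top 108 mm above the bench, over a foot plate 120 mm (x) by 190 mm (y), with three 24 mm holes along y at -54, 0 and 54 mm. Origin: centre of its underside. The loggers hang in it by their heads. Between it and the back of the tray the light box's corner stands, 100 mm high: carry things over it.
- beaker_1: White 250 ml plastic beaker, 62 mm outside diameter, 83 mm high, about 50 mm clear inside, floor 3 mm thick, about 0.1 kg. Origin: centre of the outside of its bottom; z points from the bottom to the mouth (so it points down while the beaker drains upside down on the mat). It can be gripped across the outside anywhere along its height, and is stiff.
- beaker_2: White 250 ml plastic beaker, 62 mm outside diameter, 83 mm high, about 50 mm clear inside, floor 3 mm thick, about 0.1 kg. Origin: centre of the outside of its bottom; z points from the bottom to the mouth (so it points down while the beaker drains upside down on the mat). It can be gripped across the outside anywhere along its height, and is stiff.
- beaker_3: White 250 ml plastic beaker, 62 mm outside diameter, 83 mm high, about 50 mm clear inside, floor 3 mm thick, about 0.1 kg. Origin: centre of the outside of its bottom; z points from the bottom to the mouth (so it points down while the beaker drains upside down on the mat). It can be gripped across the outside anywhere along its height, and is stiff.
- logger_1: Temperature logger, 0.1 kg: steel shank 20 mm in diameter, 80 mm long, with a grey head 30 mm in diameter and 48 mm long on top; a black start button, 12 mm in diameter, stands out of the middle of the shank's foot. Origin: centre of the foot; z points from foot to head. It hangs in a rack hole by its head, foot down and clear of the bench. May be absent (None).
- logger_1_foot (a point): Centre of the flat end of the shank, where the button comes out (same point as the body's origin).
- logger_1_grip (a point): On the logger's axis, 108 mm above its foot: the middle of the upper part of the head, a good height to grip.
- logger_1_plunger: The start button itself; its origin lies on the logger's axis, 30 mm above the foot while the button is out, and z points from foot to head.
- logger_1_button (a joint): Start button's travel, m: 0 = out, 8 mm proud of the foot (off); 0.0085 = clicked in, just inside the foot's face, where it stays (running). A sprung detent holds it out: about 8 N starts it moving, then less and less up to 4 mm, where it snaps in by itself. It cannot be brought out again.
- logger_2: Temperature logger, 0.1 kg: steel shank 20 mm in diameter, 80 mm long, with a grey head 30 mm in diameter and 48 mm long on top; a black start button, 12 mm in diameter, stands out of the middle of the shank's foot. Origin: centre of the foot; z points from foot to head. It hangs in a rack hole by its head, foot down and clear of the bench. May be absent (None).
- logger_2_foot (a point): Centre of the flat end of the shank, where the button comes out (same point as the body's origin).
- logger_2_grip (a point): On the logger's axis, 108 mm above its foot: the middle of the upper part of the head, a good height to grip.
- logger_2_plunger: The start button itself; its origin lies on the logger's axis, 30 mm above the foot while the button is out, and z points from foot to head.
- logger_2_button (a joint): Start button's travel, m: 0 = out, 8 mm proud of the foot (off); 0.0085 = clicked in, just inside the foot's face, where it stays (running). A sprung detent holds it out: about 8 N starts it moving, then less and less up to 4 mm, where it snaps in by itself. It cannot be brought out again.
- logger_3: Temperature logger, 0.1 kg: steel shank 20 mm in diameter, 80 mm long, with a grey head 30 mm in diameter and 48 mm long on top; a black start button, 12 mm in diameter, stands out of the middle of the shank's foot. Origin: centre of the foot; z points from foot to head. It hangs in a rack hole by its head, foot down and clear of the bench. May be absent (None).
- logger_3_foot (a point): Centre of the flat end of the shank, where the button comes out (same point as the body's origin).
- logger_3_grip (a point): On the logger's axis, 108 mm above its foot: the middle of the upper part of the head, a good height to grip.
- logger_3_plunger: The start button itself; its origin lies on the logger's axis, 30 mm above the foot while the button is out, and z points from foot to head.
- logger_3_button (a joint): Start button's travel, m: 0 = out, 8 mm proud of the foot (off); 0.0085 = clicked in, just inside the foot's face, where it stays (running). A sprung detent holds it out: about 8 N starts it moving, then less and less up to 4 mm, where it snaps in by itself. It cannot be brought out again.
- wash_bottle_1: White plastic wash bottle with a bent spout, 197 mm high, a bystander. Origin: centre of its underside.
- stopwatch_1: Round black stopwatch lying flat, 66 x 60 x 19 mm, a bystander. Origin: centre of its underside.
- sample_jar_1: White screw jar with a green cap, 64 mm in diameter, 71 mm high, a bystander. Origin: centre of its underside.
Not all that is in view belongs to the job. Leave any purple look-alike of the beaker_2 alone.

How it is judged:
By the outcome, as a careful person would: the job done as asked, in the order asked, and still so for the second after the job is handed in, with the robot touching nothing.
Of logger_1, logger_2, logger_3 only 2 to 3 are there at a start; the rules pass over those that are not, and their reading is None.
At some moment in a run one of logger_1, logger_2, logger_3 may be knocked a few centimetres aside while the robot is not near it.
It also fails if it takes over 210 s, if anything falls off the work surface, if the arm or the gripper's body presses on something with over 40 N, if the wrist force passes 120 N, or if a joint passes its speed limit or range.

## Working session

There is one attempt and no reset: what is moved stays moved. The work goes in short steps, Python scripts to look and compute and a tool call to move; the robot and the scene stay as the last step left them, time stands still between calls to the robot, and variables do not carry over. Pictures are saved under pics/ and viewed, about 12 in all and at most 16, crops included, and the job is handed in when it is done.

Besides the shell and the picture viewer there is one more tool, called by a JSON object that holds its "fn" and its "kwargs". play_rows: Moves the arm, as the interface text tells. Its arguments: {"type":"object","properties":{"moves":{"type":"array"},"squeeze":{"type":"number"}},"required":["moves"]}

```bash
ls; mkdir -p pics; python3 - <<'E'
from rig import *
import cv2
s=sense(); print({k:s[k] for k in('clock','eef_pos','tcp_rot','contact_force','opening')})
for n in("scene","top"):
    f=grab_frame(n); cv2.imwrite(f"pics/{n}0.png",f["pixels"][:,:,::-1]); print(n,f["intrinsics"],f["R"],f["t"])
E
```

```text
pics
{'clock': 0.0, 'eef_pos': array([218.11558437, 585.19412235, 230.58179508]), 'tcp_rot': array([-3.14022150e+00,  2.54922690e-05,  2.78481521e+00]), 'contact_force': array([-0.1359176 , -0.40519883,  0.27321402]), 'opening': 0.9999931712417768}
scene [[573.23062605   0.         312.81924827]
 [  0.         573.23062605 243.33209394]
 [  0.           0.           1.        ]] [[-0.99435695 -0.10532189  0.01271049]
 [-0.0619509   0.4792286  -0.87550102]
 [ 0.08611819 -0.87134795 -0.48304907]] [ 536.79539077  143.32889667 1708.83259491]
top [[478.71239738   0.         321.13843035]
 [  0.         478.71239738 239.85380951]
 [  0.           0.           1.        ]] [[ 0.40022919 -0.91639638  0.00585371]
 [-0.71329567 -0.31552408 -0.62582254]
 [ 0.57534849  0.24629703 -0.77994352]] [-223.95279518  444.30482417 1543.64426563]
```

View pics/scene0.png

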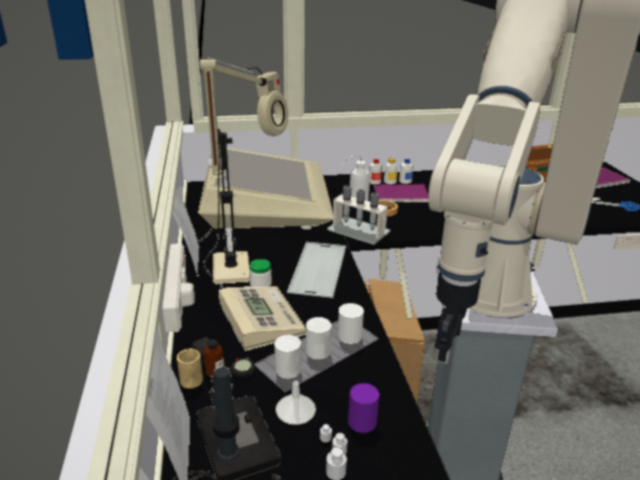

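View pics/top0.png

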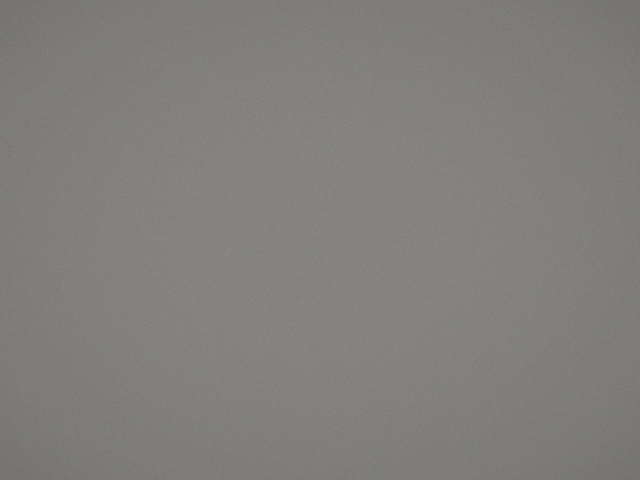

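The scene view shows the mat with three beakers at about (288,357), (318,338) and (351,324), the tray near (318,270) and the rack near (361,215). The top camera is blank. Next I enlarge the scene and check the wrist camera.

```bash
python3 - <<'E'
from rig import *
import cv2
f=grab_frame("wrist"); cv2.imwrite("pics/w0.png",f["pixels"][:,:,::-1]); print(f["intrinsics"],f["R"],f["t"])
im=cv2.imread("pics/scene0.png")[170:390,240:400]
im2=cv2.resize(im[0:132],None,fx=5,fy=4.5,interpolation=cv2.INTER_CUBIC)
cv2.imwrite("pics/c0.png",cv2.resize(cv2.imread("pics/scene0.png")[175:305,240:400],None,fx=4.5,fy=4.5,interpolation=cv2.INTER_CUBIC))
cv2.imwrite("pics/c1.png",cv2.resize(cv2.imread("pics/scene0.png")[290:400,240:400],None,fx=5,fy=5,interpolation=cv2.INTER_CUBIC))
E
```

```text
[[371.64829954   0.         317.56585637]
 [  0.         371.64829954 237.39418591]
 [  0.           0.           1.        ]] [[ 3.49969373e-01  9.36760678e-01 -9.32626429e-04]
 [ 8.86536541e-01 -3.30883928e-01  3.23370976e-01]
 [ 3.02612624e-01 -1.13996745e-01 -9.46271812e-01]] [-624.65002021  -40.03064878  381.18490322]
```

View pics/c0.png

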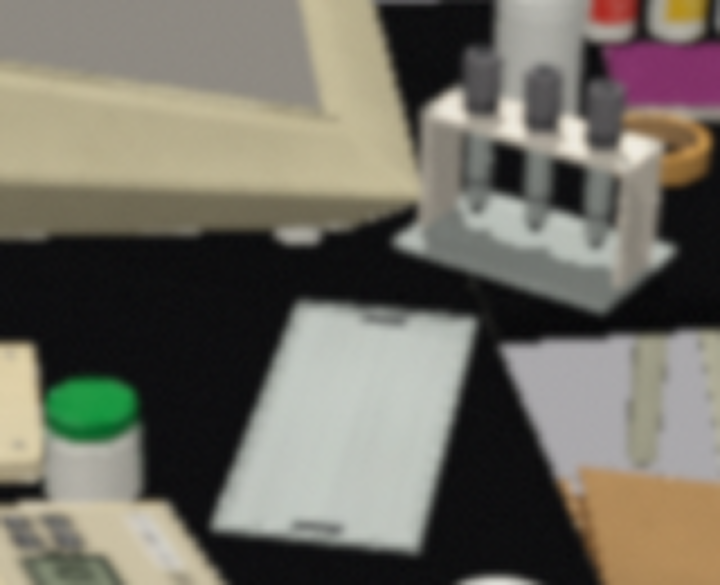

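View pics/c1.png

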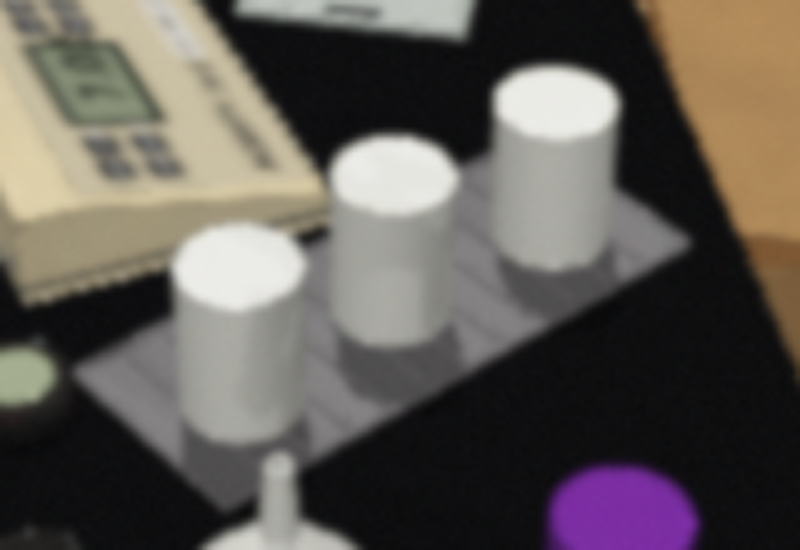

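View pics/w0.png

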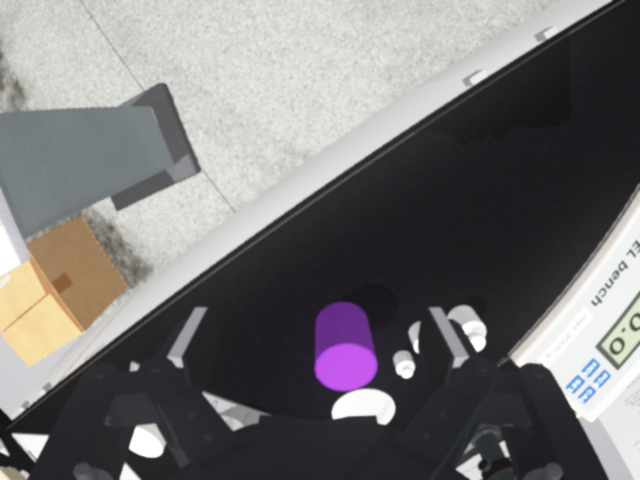

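The three beakers' tops are at c1 (239,267), (394,176) and (556,102). All three rack holes hold loggers, and the tray corners are clear. The wrist view shows only the purple decoy and some bystanders. Now I'll localise everything.

```bash
cat > h.py <<'E'
from rig import *
import cv2, numpy as np
from scipy.spatial.transform import Rotation as Rot
def ray(f,u,v,fish=False):
    K=f["intrinsics"]; x=(u-K[0,2])/K[0,0]; y=(v-K[1,2])/K[1,1]
    if fish:
        r=np.hypot(x,y); d=np.array([x/r*np.sin(r),y/r*np.sin(r),np.cos(r)])
    else: d=np.array([x,y,1.])
    R=np.array(f["R"]); return -R.T@f["t"], R.T@d
def onz(f,u,v,z,fish=False):
    c,d=ray(f,u,v,fish); return c+d*(z-c[2])/d[2]
def proj(f,X):
    p=np.array(f["R"])@X+f["t"]; K=f["intrinsics"]; return K[0,0]*p[0]/p[2]+K[0,2],K[1,1]*p[1]/p[2]+K[1,2]
def projw(f,X):
    p=np.array(f["R"])@X+f["t"]; K=f["intrinsics"]; h=np.hypot(p[0],p[1]); r=np.arctan2(h,p[2])*K[0,0]
    return K[0,2]+r*p[0]/h,K[1,2]+r*p[1]/h
def save(f,name): cv2.imwrite("pics/"+name,f["pixels"][:,:,::-1])
def go(p,rpy):
    "needed: shift in tool frame (m) and rotvec from the measured pose"
    s=sense(); R=Rot.from_euler('xyz',s['tcp_rot']); T=Rot.from_euler('xyz',rpy)
    print('shift',np.round(R.inv().apply(np.array(p)-s['eef_pos'])/1000,4),'turn',np.round((R.inv()*T).as_rotvec(),3))
E
python3 - <<'E'
from h import *
f=grab_frame("scene")
A=lambda L,z:[print(z,np.round(onz(f,240+u/4.5,175+v/4.5,z)[:2],1)) for u,v in L]
B=lambda L,z:[print(z,np.round(onz(f,240+u/5,290+v/5,z)[:2],1)) for u,v in L]
print("beakers");B([(239,267),(394,176),(556,102)],89)
print("mat");B([(75,372),(230,510),(692,242)],3)
print("tray");A([(300,300),(480,318),(420,552),(212,528)],6)
print("heads");A([(482,57),(543,75),(605,88)],156)
print("deck");A([(440,90),(420,108),(662,142),(640,162)],108)
print("rack foot");A([(392,242),(602,312),(680,248)],5)
print("jar");A([(91,402)],71)
E
```

```text
beakers
89 [555.  424.7]
89 [489.6 346. ]
89 [413.5 274.1]
mat
3 [639.2 408.8]
3 [549.8 494.1]
3 [338.6 269.8]
tray
6 [ 584.8 -224.4]
6 [ 447.9 -213.8]
6 [469.6 100.6]
6 [606.2  89.9]
heads
156 [ 460.3 -356.6]
156 [ 412.5 -328.5]
156 [ 365.5 -310.5]
deck
108 [ 493.8 -397.9]
108 [ 507.  -361.5]
108 [ 319.2 -323.7]
108 [ 335.9 -286.1]
rack foot
5 [ 523.8 -330.3]
5 [ 357.1 -236.7]
5 [ 297.2 -349.5]
jar
71 [691.6  49.3]
```

```bash
python3 - <<'E'
from h import *
f=grab_frame("scene")
P=lambda n,u,v,z:print(n,np.round(onz(f,u,v,z)[:2],0))
P("purple top",364,394,83);P("purple bot",364,422,0)
P("funnel base",296,409,3);P("funnel stem top",296,382,60);P("funnel stem top",296,382,80)
P("balance corner top",305,328,50);P("balance corner bottom",304,336,0);P("bal left front", 243,346,40)
P("lightbox corner",240+415/4.5,175+190/4.5,60);P("lightbox corner bot",240+400/4.5,175+205/4.5,0)
for X,Y in((525,-62),(533,43),(518,-167)): print(np.round(proj(f,[X,Y,3]),0))
m=np.array([.72,-.69,0]);y=np.array([.685,.729,0]);
# verify beaker cylinder: project base ellipse centre
for b in((555,424.7),(489.6,346),(413.5,274.1)): print(np.round(proj(f,[*b,6]),1))
R0=Rot.from_euler('xyz',sense()['tcp_rot']); print(R0.as_matrix().round(3))
print(onz(grab_frame("wrist"),346,367,83,True))
E
```

```text
purple top [373. 564.]
purple bot [368. 562.]
funnel base [520. 544.]
funnel stem top [523. 520.]
funnel stem top [520. 542.]
balance corner top [528. 310.]
balance corner bottom [534. 280.]
bal left front [672. 388.]
lightbox corner [ 506. -314.]
lightbox corner bot [ 523. -406.]
[320. 268.]
[314. 286.]
[325. 252.]
[288.1 370.6]
[318.2 351.7]
[349.8 336.3]
[[-0.937  0.349 -0.   ]
 [ 0.349  0.937 -0.001]
 [ 0.    -0.001 -1.   ]]
[367.9292982  559.67706038  83.        ]
```

```bash
cat >> h.py <<'E'
MX=np.array([.729,-.685,0]); MY=np.array([.685,.729,0]); PM=2.387
def ori(psi,th): return Rot.from_euler('z',psi)*Rot.from_euler('x',np.pi)*Rot.from_euler('y',th)
def want(G,psi,th,back=0,label=''):
    "tool shift (m, in present tool axes) and turn to bring grasp point to G (backed off along tool z)"
    s=sense(); R=Rot.from_euler('xyz',s['tcp_rot']); T=ori(psi,th)
    p=np.array(G,float)+T.apply([0,0,19-back])
    w=p-s['eef_pos']
    print(label,'TCP target',p.round(0),'| shift now-axes',(R.inv().apply(w)/1000).round(4),'| shift target-axes',(T.inv().apply(w)/1000).round(4),'| turn',(R.inv()*T).as_rotvec().round(3))
def st():
    s=sense(); R=Rot.from_euler('xyz',s['tcp_rot'])
    print(round(s['clock'],2),s['eef_pos'].round(1),'z',R.apply([0,0,1]).round(3),'y',R.apply([0,1,0]).round(3),'open',round(s['opening'],3),'F',s['contact_force'].round(1),'q',s['qpos'].round(2))
E
python3 - <<'E'
from h import *
G=[413.5,274.1,55]
want(G,PM,0,150,'above'); want(G,PM,.785,110,'tilt approach'); want(G,PM,.785,0,'grip')
E
```

```text
above TCP target [414. 274. 186.] | shift now-axes [-0.2917 -0.2236  0.0452] | shift target-axes [-0.3556 -0.0931  0.045 ] | turn [-0.     0.     0.398]
tilt approach TCP target [460. 230. 119.] | shift now-axes [-0.351  -0.2485  0.1118] | shift target-axes [-0.3759 -0.0931 -0.2178] | turn [-0.157  0.775  0.377]
grip TCP target [404. 283.  42.] | shift now-axes [-0.2793 -0.2183  0.1896] | shift target-axes [-0.3759 -0.0931 -0.1078] | turn [-0.157  0.775  0.377]
```

{"fn": "play_rows", "kwargs": {"moves": [[[0,0,0],[0,0,0.133],100],[[0,0,0],[0,0,0.133],100],[[0,0,0],[0,0,0.132],100],[[-0.042,-0.0093,0],[0,0,0],100],[[-0.042,-0.0093,0],[0,0,0],100],[[-0.042,-0.0093,0],[0,0,0],100],[[-0.042,-0.0093,0],[0,0,0],100],[[-0.042,-0.0093,0],[0,0,0],100],[[-0.042,-0.0093,0],[0,0,0],100],[[-0.042,-0.0093,0],[0,0,0],100],[[-0.042,-0.0093,0],[0,0,0],100],[[-0.042,-0.0093,0],[0,0,0],100],[[-0.042,-0.0093,0],[0,0,0],100],[[0,0,0],[0,0.131,0],100],[[0,0,0],[0,0.131,0],100],[[0,0,0],[0,0.131,0],100],[[0,0,0],[0,0.131,0],100],[[0,0,0],[0,0.131,0],100],[[0,0,0],[0,0.13,0],100]], "squeeze": 40}}

```text
clock: 2.2
eef_pos: [461.4, 229.8, 231.9]
tcp_rot: [3.139, -0.789, 2.388]
contact_force: [0.7, -0.6, -0.3]
opening: 0.998
```

```bash
python3 - <<'E'
from h import *
st()
G=[413.5,274.1,55]
want(G,PM,.785,110,'tilt approach'); want(G,PM,.785,0,'grip')
f=grab_frame("wrist"); save(f,"w1.png")
for b in((555,424.7),(489.6,346),(413.5,274.1)): print(np.round(projw(f,[*b,89]),0),np.round(projw(f,[*b,6]),0))
E
```

```text
2.2 [461.4 229.8 231.9] z [-0.516  0.488 -0.704] y [0.686 0.728 0.002] open 0.998 F [ 0.7 -0.6 -0.3] q [ 0.1   0.48  1.68  0.56  1.57 -0.9 ]
tilt approach TCP target [460. 230. 119.] | shift now-axes [-0.0792 -0.0008  0.0799] | shift target-axes [-0.0789 -0.0005  0.0803] | turn [ 0.002 -0.004  0.001]
grip TCP target [404. 283.  42.] | shift now-axes [-0.0797 -0.001   0.1899] | shift target-axes [-0.0789 -0.0005  0.1903] | turn [ 0.002 -0.004  0.001]
[530. 278.] [495. 303.]
[435. 288.] [413. 312.]
[317. 283.] [317. 308.]
```

View pics/w1.png

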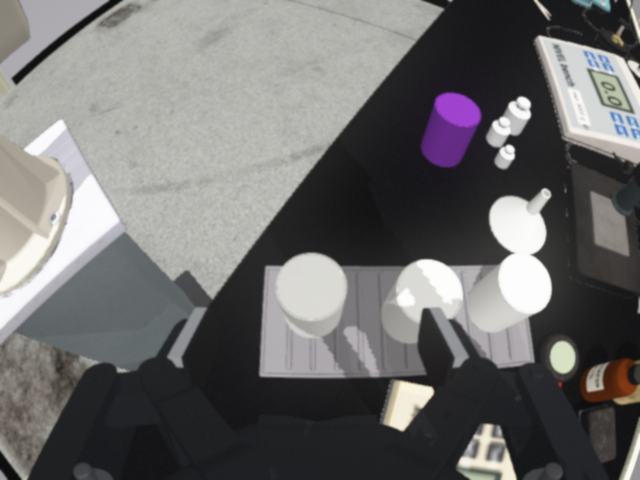

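{"fn": "play_rows", "kwargs": {"moves": [[[-0.04,-0.002,0],[0,0,0],100],[[-0.039,-0.0015,0],[0,0,0],100],[[0,0,0.04],[0,0,0],100],[[0,0,0.04],[0,0,0],100],[[0,0,0.03],[0,0,0],100],[[0,0,0.03],[0,0,0],100],[[0,0,0.025],[0,0,0],100],[[0,0,0.025],[0,0,0],100],[[0,0,0],[0,0,0],100],[[0,0,0],[0,0,0],0],[[0,0,0],[0,0,0],0],[[0,0,0],[0,0,0],0],[[0,0,0],[0,0,0],0],[[0,0,0],[0,0,0],0],[[0,0,0],[0,0,0],0],[[0,0,0],[0,0,0],0]]}}

```text
clock: 3.85
eef_pos: [402.1, 281.3, 41.7]
tcp_rot: [3.139, -0.784, 2.388]
contact_force: [2.4, -0.2, 6.2]
opening: 0.709
```

```bash
python3 - <<'E'
from h import *
st()
G=[411.5,272,55]
want(G,PM,.785,0,'grip')
E
```

```text
3.85 [402.1 281.3  41.7] z [-0.513  0.485 -0.708] y [0.686 0.728 0.002] open 0.709 F [ 2.4 -0.2  6.2] q [ 0.19  0.7   1.86  0.67  1.2  -1.07]
grip TCP target [402. 281.  42.] | shift now-axes [ 0.     -0.0004  0.0003] | shift target-axes [ 0.     -0.0004  0.0003] | turn [0.002 0.001 0.   ]
```

{"fn": "play_rows", "kwargs": {"moves": [[[0.02,0,-0.02],[0,0,0],0],[[0.03,0,-0.03],[0,0,0],0],[[0.03,0,-0.03],[0,0,0],0],[[0,0,0],[0,-0.143,0],0],[[0,0,0],[0,-0.143,0],0],[[0,0,0],[0,-0.143,0],0],[[0,0,0],[0,-0.143,0],0],[[0,0,0],[0,-0.143,0],0],[[0,0,0],[0,-0.143,0],0],[[0,0,0],[0,-0.143,0],0],[[0,0,0],[0,-0.143,0],0],[[0,0,0],[0,-0.143,0],0],[[0,0,0],[0,-0.143,0],0],[[0,0,0],[0,-0.141,0],0],[[0,0,0],[0,0,0],0]]}}

```text
clock: 5.35
eef_pos: [399.4, 282.1, 152.3]
tcp_rot: [-3.136, 0.79, 2.395]
contact_force: [-0.1, -1.1, -1.3]
opening: 0.704
```

```bash
python3 - <<'E'
from h import *
st()
# mat geometry from w1 (camera pose then): recompute from stored tcp via fixed camera offset
f=grab_frame("wrist"); s=sense()
R=Rot.from_euler('xyz',s['tcp_rot']).as_matrix(); p=s['eef_pos']
Rc=np.array(f["R"]); Cw=-Rc.T@f["t"]
X=R.T@(Cw-p); Rct=Rc@R   # camera centre in tool, tool->cam
R1=Rot.from_euler('xyz',[3.139,-.789,2.388]).as_matrix(); p1=np.array([461.4,229.8,231.9])
g=dict(intrinsics=f["intrinsics"],R=Rct@R1.T); g["t"]=-g["R"]@(p1+R1@X)
c=np.array([489,339.5,0])
for n,u,v,z in(("LT",266,266,2),("LB",262,375,2),("RB",533,362,2),("rib",288,368,6),("rib",315,368,6),("rib",347,370,6),("rib",379,370,6),("b3top",312.5,283,89)):
    q=onz(g,u,v,z,True); print(n,q[:2].round(0),'matx',((q-c)@MX).round(1),'maty',((q-c)@MY).round(1))
b=p-19*R[:,2]; print('G',b.round(1),'matx',(b-c)@MX,'maty',(b-c)@MY)
E
```

```text
5.35 [399.4 282.1 152.3] z [ 0.517 -0.486 -0.704] y [ 0.682  0.731 -0.004] open 0.704 F [-0.1 -1.1 -1.3] q [ 1.11  0.42  2.03 -0.84  1.14  0.83]
LT [338. 265.] matx -59.4 maty -157.6
LB [428. 182.] matx 63.7 maty -156.8
RB [641. 405.] matx 65.8 maty 151.6
rib [441. 207.] matx 55.9 maty -129.4
rib [460. 227.] matx 55.7 maty -101.6
rib [484. 250.] matx 58.1 maty -68.7
rib [508. 273.] matx 59.1 maty -35.4
b3top [412. 270.] matx -9.2 maty -103.4
G [390.  291.1 166.1] matx -39.06520087369941 maty -103.08712481106284
```

```bash
python3 - <<'E'
from h import *
want([406.6,259.1,38],PM,-.785,0,'lay')
E
```

```text
lay TCP target [416. 250.  25.] | shift now-axes [ 0.0666 -0.0116  0.1147] | shift target-axes [ 0.0665 -0.0119  0.1147] | turn [-0.001  0.     0.005]
```

{"fn": "play_rows", "kwargs": {"moves": [[[0.016,-0.003,0.027],[0,0,0],0],[[0.016,-0.003,0.027],[0,0,0],0],[[0.016,-0.003,0.027],[0,0,0],0],[[0.01,-0.002,0.018],[0,0,0],0],[[0.005,-0.001,0.009],[0,0,0],0],[[0.0036,0,0.0067],[0,0,0],0],[[0,0,0],[0,0,0],0],[[0,0,0],[0,0,0],0]]}}

```text
clock: 6.2
eef_pos: [418.0, 249.7, 26.7]
tcp_rot: [3.14, 0.785, 2.385]
contact_force: [-0.5, -0.7, -0.5]
opening: 0.704
```

```bash
python3 - <<'E'
from h import *
st(); want([406.6,259.1,38],PM,-.785,0,'lay')
E
```

```text
6.2 [418.  249.7  26.7] z [ 0.515 -0.484 -0.707] y [0.685 0.728 0.001] open 0.704 F [-0.5 -0.7 -0.5] q [ 1.04  0.65  2.1  -1.02  0.94  1.08]
lay TCP target [416. 250.  25.] | shift now-axes [ 0.0025 -0.001   0.0006] | shift target-axes [ 0.0025 -0.001   0.0006] | turn [ 0.     0.    -0.001]
```

{"fn": "play_rows", "kwargs": {"moves": [[[0.002,0,0.002],[0,0,0],0],[[0,0,0],[0,0,0],0],[[0,0,0],[0,0,0],50],[[0,0,0],[0,0,0],100],[[0,0,0],[0,0,0],100],[[0,0,0],[0,0,0],100],[[0,0,0],[0,0,0],100],[[0,0,-0.04],[0,0,0],100],[[0,0,-0.045],[0,0,0],100],[[0,0,-0.045],[0,0,0],100],[[0,0,0],[0,0.143,0],100],[[0,0,0],[0,0.143,0],100],[[0,0,0],[0,0.143,0],100],[[0,0,0],[0,0.143,0],100],[[0,0,0],[0,0.143,0],100]]}}

```text
clock: 7.7
eef_pos: [350.8, 312.7, 116.0]
tcp_rot: [3.139, 0.077, 2.387]
contact_force: [-1.8, 0.1, -1.8]
opening: 0.999
```

{"fn": "play_rows", "kwargs": {"moves": [[[0,0,0],[0,0.143,0],100],[[0,0,0],[0,0.143,0],100],[[0,0,0],[0,0.143,0],100],[[0,0,0],[0,0.143,0],100],[[0,0,0],[0,0.143,0],100],[[0,0,0],[0,0.141,0],100],[[0,0,0],[0,0,0],100]]}}

```text
clock: 8.4
eef_pos: [350.7, 310.1, 112.5]
tcp_rot: [-3.132, -0.766, 2.376]
contact_force: [-0.1, -0.1, -0.8]
opening: 1.003
```

```bash
python3 - <<'E'
from h import *
st(); f=grab_frame("wrist"); save(f,"w2.png")
C=np.array([489,339.5,0])+(3)*MX-115*MY+[0,0,35]
print('pred centre',C.round(1),np.round(projw(f,C),0),'mouth',np.round(projw(f,C+41.5*MX),0),'bottom',np.round(projw(f,C-41.5*MX),0))
G=C+7.5*MX
want(G,PM,.785,90,'appr'); want(G,PM,.785,0,'grip')
E
```

```text
8.4 [350.7 310.1 112.5] z [-0.507  0.473 -0.72 ] y [ 0.688  0.726 -0.007] open 1.003 F [-0.1 -0.1 -0.8] q [ 0.27  0.53  1.95  0.68  1.22 -0.97]
pred centre [412.4 253.6  35. ] [321. 471.] mouth [322. 531.] bottom [321. 407.]
appr TCP target [454. 214.  85.] | shift now-axes [-0.1218  0.0018 -0.0778] | shift target-axes [-0.1199  0.0011 -0.0806] | turn [-0.003  0.023 -0.007]
grip TCP target [408. 258.  22.] | shift now-axes [-0.1197  0.002   0.0121] | shift target-axes [-0.1199  0.0011  0.0094] | turn [-0.003  0.023 -0.007]
```

View pics/w2.png

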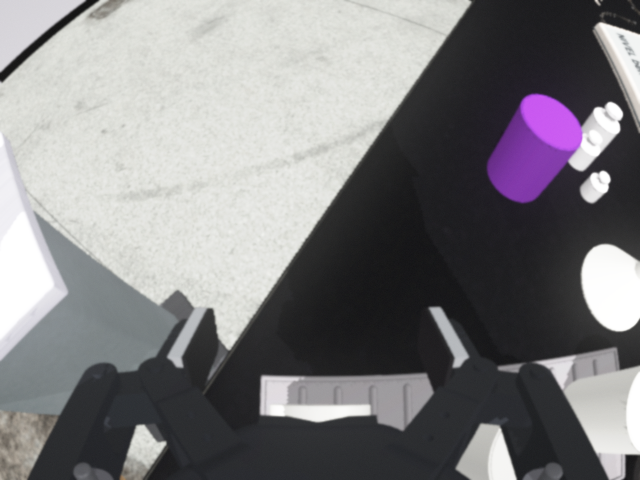

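Lying beaker's bottom spans x 287–370 at row 405, about 5 mm further along mat y than predicted. I'll shift the regrip accordingly.

{"fn": "play_rows", "kwargs": {"moves": [[[0,0,-0.04],[0,0.02,0],100],[[0,0,-0.04],[0,0,0],100],[[-0.04,0.002,0],[0,0,0],100],[[-0.04,0.002,0],[0,0,0],100],[[-0.04,0.002,0],[0,0,0],100],[[0,0,0],[0,0,0],100]]}}

```text
clock: 9.05
eef_pos: [457.4, 218.3, 84.9]
tcp_rot: [-3.133, -0.778, 2.38]
contact_force: [-1.3, 0.8, -0.1]
opening: 0.998
```

```bash
python3 - <<'E'
from h import *
st()
C=np.array([489,339.5,0])+(3)*MX-110*MY+[0,0,35]
G=C+7.5*MX; print(G)
want(G,PM,.785,0,'grip')
E
```

```text
9.05 [457.4 218.3  84.9] z [-0.514  0.478 -0.712] y [ 0.686  0.728 -0.006] open 0.998 F [-1.3  0.8 -0.1] q [ 0.08  0.67  1.75  0.56  1.35 -1.04]
[421.3045 252.1175  35.    ]
grip TCP target [412. 261.  22.] | shift now-axes [0.0004 0.0003 0.0893] | shift target-axes [-0.0002 -0.0001  0.0893] | turn [-0.004  0.007 -0.005]
```

{"fn": "play_rows", "kwargs": {"moves": [[[0,0,0.03],[0,0.007,0],100],[[0,0,0.03],[0,0,0],100],[[0,0,0.029],[0,0,0],100],[[0,0,0],[0,0,0],100],[[0,0,0],[0,0,0],0],[[0,0,0],[0,0,0],0],[[0,0,0],[0,0,0],0],[[0,0,0],[0,0,0],0],[[0,0,0],[0,0,0],0],[[0,0,0],[0,0,0],0],[[0.025,0,-0.025],[0,0,0],0],[[0.03,0,-0.03],[0,0,0],0],[[0.03,0,-0.03],[0,0,0],0]]}}

```text
clock: 10.35
eef_pos: [411.7, 261.9, 146.1]
tcp_rot: [-3.136, -0.788, 2.382]
contact_force: [0.7, 0.3, 0.8]
opening: 0.703
```

```bash
python3 - <<'E'
from h import *
st()
f=grab_frame("scene"); cv2.imwrite("pics/s1.png",cv2.resize(f["pixels"][160:400,220:480,::-1],None,fx=3,fy=2.5 if 0 else 3)[:600])
E
```

```text
10.35 [411.7 261.9 146.1] z [-0.518  0.484 -0.705] y [ 0.686  0.728 -0.004] open 0.703 F [0.7 0.3 0.8] q [ 0.16  0.54  1.82  0.61  1.37 -0.96]
```

View pics/s1.png

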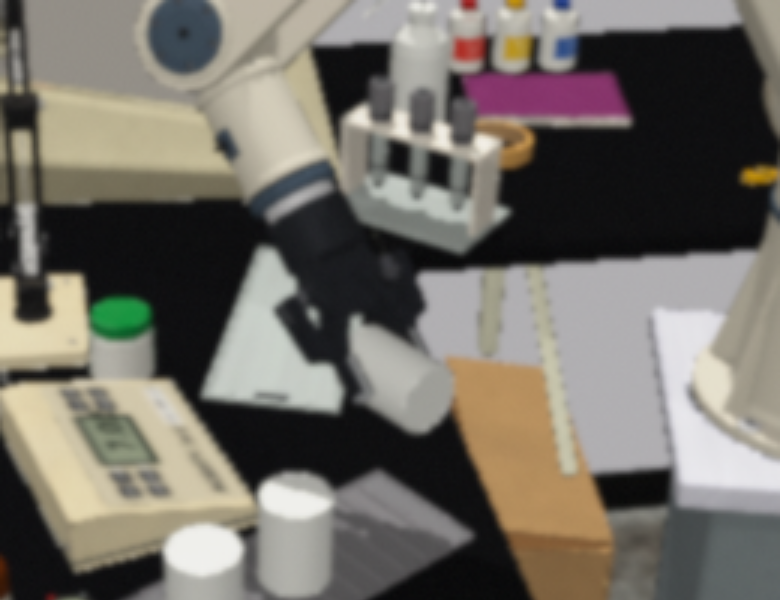

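{"fn": "play_rows", "kwargs": {"moves": [[[0,0,0],[0,-0.143,0],0],[[0,0,0],[0,-0.143,0],0],[[0,0,0],[0,-0.143,0],0],[[0,0,0],[0,-0.143,0],0],[[0,0,0],[0,-0.143,0],0],[[0,0,0],[0,-0.143,0],0],[[0,0,0],[0,-0.143,0],0],[[0,0,0],[0,-0.143,0],0],[[0,0,0],[0,-0.143,0],0],[[0,0,0],[0,-0.143,0],0],[[0,0,0],[0,-0.139,0],0],[[0,0,0],[0,0,0],0]]}}

```text
clock: 11.6
eef_pos: [409.9, 263.5, 143.0]
tcp_rot: [-3.132, 0.778, 2.397]
contact_force: [0.6, -0.8, 0.3]
opening: 0.703
```

```bash
cat >> h.py <<'E'
TC=np.array([527.1,-61.9,0]); TY=np.array([.068,.998,0]); PT=np.pi-.068
def slot(k,z): return TC+105*k*TY+[0,0,z]
def path(G,psi,th,n,back=0):
    "rows: straight line and slerp from present pose in n rows"
    s=sense(); R=Rot.from_euler('xyz',s['tcp_rot']); T=ori(psi,th)
    p=np.array(G,float)+T.apply([0,0,19-back]); rv=(R.inv()*T).as_rotvec(); d=(p-s['eef_pos'])/n/1000
    print('turn/row',(rv/n).round(4),'target',p.round(0))
    print([(R*Rot.from_rotvec(rv*i/n)).inv().apply(d).round(4).tolist() for i in range(n)])
E
python3 - <<'E'
from h import *
st(); path(slot(-1,130),PT,-.785,13)
E
```

```text
11.6 [409.9 263.5 143. ] z [ 0.51  -0.483 -0.712] y [ 0.683  0.731 -0.007] open 0.703 F [ 0.6 -0.8  0.3] q [ 1.07  0.42  2.06 -0.87  1.1   0.83]
turn/row [-0.0374 -0.0007 -0.037 ] target [ 533. -168.  117.]
[[-0.0196, -0.0177, 0.0223], [-0.0189, -0.0193, 0.0216], [-0.0181, -0.0207, 0.0209], [-0.0173, -0.0222, 0.0201], [-0.0164, -0.0235, 0.0193], [-0.0155, -0.0248, 0.0184], [-0.0146, -0.026, 0.0174], [-0.0136, -0.0272, 0.0164], [-0.0125, -0.0283, 0.0154], [-0.0115, -0.0293, 0.0143], [-0.0104, -0.0302, 0.0132], [-0.0092, -0.031, 0.0121], [-0.0081, -0.0318, 0.0109]]
```

{"fn": "play_rows", "kwargs": {"moves": [[[-0.0196,-0.0177,0.0223],[-0.0374,-0.0007,-0.037],0],[[-0.0189,-0.0193,0.0216],[-0.0374,-0.0007,-0.037],0],[[-0.0181,-0.0207,0.0209],[-0.0374,-0.0007,-0.037],0],[[-0.0173,-0.0222,0.0201],[-0.0374,-0.0007,-0.037],0],[[-0.0164,-0.0235,0.0193],[-0.0374,-0.0007,-0.037],0],[[-0.0155,-0.0248,0.0184],[-0.0374,-0.0007,-0.037],0],[[-0.0146,-0.026,0.0174],[-0.0374,-0.0007,-0.037],0],[[-0.0136,-0.0272,0.0164],[-0.0374,-0.0007,-0.037],0],[[-0.0125,-0.0283,0.0154],[-0.0374,-0.0007,-0.037],0],[[-0.0115,-0.0293,0.0143],[-0.0374,-0.0007,-0.037],0],[[-0.0104,-0.0302,0.0132],[-0.0374,-0.0007,-0.037],0],[[-0.0092,-0.031,0.0121],[-0.0374,-0.0007,-0.037],0],[[-0.0081,-0.0318,0.0109],[-0.0374,-0.0007,-0.037],0],[[0,0,0],[0,0,0],0],[[0,0,0],[0,0,0],0]]}}

```text
clock: 13.1
eef_pos: [518.0, -115.1, 177.3]
tcp_rot: [-3.072, 0.686, 3.03]
contact_force: [-0.6, -0.5, -1.3]
opening: 0.71
```

```bash
python3 - <<'E'
from h import *
st(); want(slot(-1,56),PT,-.785)
# in-hand beaker tilt from the scene view: crop
f=grab_frame("scene"); x,y=map(int,proj(f,slot(-1,100))); cv2.imwrite("pics/s2.png",cv2.resize(f["pixels"][y-60:y+60,x-70:x+70,::-1],None,fx=4,fy=4))
E
```

```text
13.1 [ 518.  -115.1  177.3] z [ 0.62  -0.14  -0.772] y [ 0.155  0.986 -0.054] open 0.71 F [-0.6 -0.5 -1.3] q [-0.22  0.08  2.38 -1.18  0.   -0.47]
 TCP target [ 533. -168.   43.] | shift now-axes [ 0.0691 -0.0422  0.1209] | shift target-axes [ 0.0819 -0.0514  0.1087] | turn [-0.099 -0.1   -0.029]
```

View pics/s2.png

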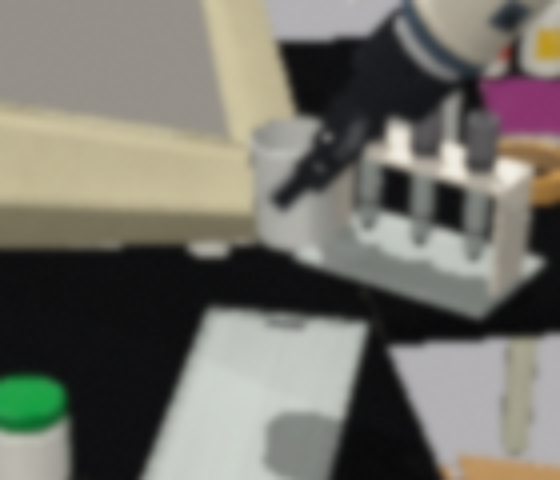

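```bash
python3 - <<'E'
from h import *
path(slot(-1,135),1.745,-.785,14)
E
```

```text
turn/row [ 0.0571 -0.0037  0.068 ] target [ 522. -180.  122.]
[[0.0019, -0.0044, 0.0039], [0.0016, -0.0043, 0.0042], [0.0013, -0.0041, 0.0044], [0.0011, -0.0039, 0.0046], [0.0008, -0.0037, 0.0048], [0.0006, -0.0035, 0.005], [0.0004, -0.0032, 0.0052], [0.0002, -0.003, 0.0054], [0.0, -0.0026, 0.0056], [-0.0001, -0.0023, 0.0057], [-0.0003, -0.002, 0.0058], [-0.0004, -0.0016, 0.0059], [-0.0004, -0.0013, 0.006], [-0.0005, -0.0009, 0.0061]]
```

{"fn": "play_rows", "kwargs": {"moves": [[[0.0019,-0.0044,0.0039],[0.0571,-0.0037,0.068],0],[[0.0016,-0.0043,0.0042],[0.0571,-0.0037,0.068],0],[[0.0013,-0.0041,0.0044],[0.0571,-0.0037,0.068],0],[[0.0011,-0.0039,0.0046],[0.0571,-0.0037,0.068],0],[[0.0008,-0.0037,0.0048],[0.0571,-0.0037,0.068],0],[[0.0006,-0.0035,0.005],[0.0571,-0.0037,0.068],0],[[0.0004,-0.0032,0.0052],[0.0571,-0.0037,0.068],0],[[0.0002,-0.003,0.0054],[0.0571,-0.0037,0.068],0],[[0,-0.0026,0.0056],[0.0571,-0.0037,0.068],0],[[-0.0001,-0.0023,0.0057],[0.0571,-0.0037,0.068],0],[[-0.0003,-0.002,0.0058],[0.0571,-0.0037,0.068],0],[[-0.0004,-0.0016,0.0059],[0.0571,-0.0037,0.068],0],[[-0.0004,-0.0013,0.006],[0.0571,-0.0037,0.068],0],[[-0.0005,-0.0009,0.0061],[0.0571,-0.0037,0.068],0],[[0,0,0],[0,0,0],0],[[0,0,0],[0,0,0],0]]}}

```text
clock: 14.75
eef_pos: [522.3, -178.9, 143.0]
tcp_rot: [-3.098, 0.763, 1.78]
contact_force: [0.4, -1.0, -0.5]
opening: 0.703
```

```bash
python3 - <<'E'
from h import *
st(); path(slot(-1,100),1.745,-.785,3); path(slot(-1,56),1.745,-.785,6)
E
```

```text
14.75 [ 522.3 -178.9  143. ] z [ 0.101 -0.685 -0.722] y [ 0.984  0.178 -0.031] open 0.703 F [ 0.4 -1.  -0.5] q [ 0.11  0.42  2.05 -1.01  0.95  0.66]
turn/row [-0.0063 -0.0071  0.0084] target [ 522. -180.   87.]
[[0.0128, 0.0005, 0.0138], [0.0129, 0.0003, 0.0137], [0.013, 0.0001, 0.0136]]
turn/row [-0.0032 -0.0035  0.0042] target [ 522. -180.   43.]
[[0.0115, 0.0005, 0.0122], [0.0115, 0.0004, 0.0122], [0.0115, 0.0003, 0.0121], [0.0116, 0.0002, 0.0121], [0.0116, 0.0001, 0.012], [0.0117, 0.0001, 0.012]]
```

{"fn": "play_rows", "kwargs": {"moves": [[[0.0115,0.0005,0.0122],[-0.0032,-0.0035,0.0042],0],[[0.0115,0.0005,0.0122],[-0.0032,-0.0035,0.0042],0],[[0.0115,0.0003,0.0122],[-0.0032,-0.0035,0.0042],0],[[0.0115,0.0002,0.0121],[-0.0032,-0.0035,0.0042],0],[[0.0116,0.0001,0.012],[-0.0032,-0.0035,0.0042],0],[[0.0117,0.0001,0.012],[-0.0032,-0.0035,0.0042],0],[[0,0,0],[0,0,0],0],[[0,0,0],[0,0,0],0]]}}

```text
clock: 15.55
eef_pos: [522.0, -180.7, 43.1]
tcp_rot: [-3.14, 0.785, 1.744]
contact_force: [0.1, -0.1, -0.3]
opening: 0.704
```

```bash
python3 - <<'E'
from h import *
st(); want(slot(-1,52),1.745,-.785)
E
```

```text
15.55 [ 522.  -180.7   43.1] z [ 0.121 -0.697 -0.707] y [ 0.985  0.172 -0.001] open 0.704 F [ 0.1 -0.1 -0.3] q [ 0.12  0.61  2.09 -1.21  0.85  0.97]
 TCP target [ 522. -180.   39.] | shift now-axes [0.0037 0.0004 0.0027] | shift target-axes [0.0037 0.0004 0.0027] | turn [-0.002  0.    -0.001]
```

Precise. Now creep down to contact.

{"fn": "play_rows", "kwargs": {"moves": [[[0.0015,0,0.0015],[0,0,0],0],[[0.001,0,0.001],[0,0,0],0],[[0,0,0],[0,0,0],0],[[0,0,0],[0,0,0],0]]}}

```text
clock: 15.95
eef_pos: [522.4, -181.0, 39.3]
tcp_rot: [3.141, 0.786, 1.741]
contact_force: [-0.1, 0.1, -1.8]
opening: 0.709
```

```bash
python3 - <<'E'
from h import *
st()
f=grab_frame("scene"); x,y=map(int,proj(f,slot(-1,60))); cv2.imwrite("pics/s3.png",cv2.resize(f["pixels"][y-45:y+45,x-60:x+60,::-1],None,fx=6,fy=6,interpolation=cv2.INTER_CUBIC))
E
```

```text
15.95 [ 522.4 -181.    39.3] z [ 0.121 -0.697 -0.707] y [0.985 0.17  0.   ] open 0.709 F [-0.1  0.1 -1.8] q [ 0.12  0.62  2.09 -1.22  0.85  0.98]
```

View pics/s3.png

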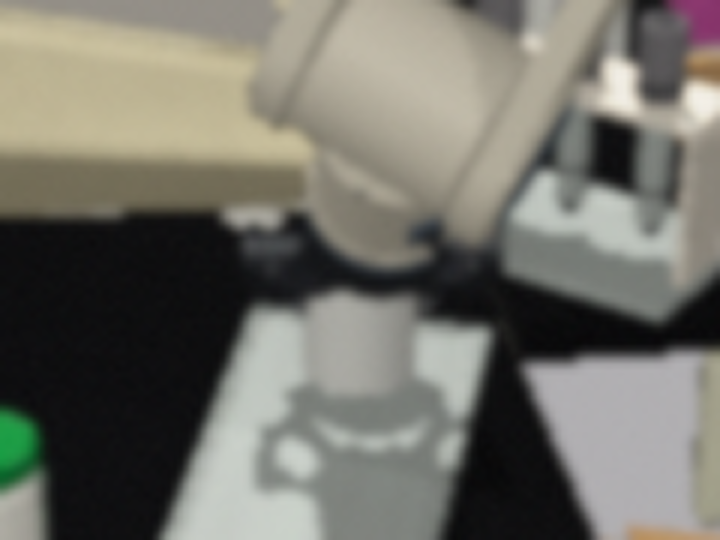

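{"fn": "play_rows", "kwargs": {"moves": [[[0.0011,0,0.0011],[0,0,0],0],[[0,0,0],[0,0,0],0]]}}

```text
clock: 16.2
eef_pos: [522.5, -181.6, 39.0]
tcp_rot: [3.141, 0.789, 1.741]
contact_force: [-3.9, 2.0, 13.3]
opening: 0.711
```

{"fn": "play_rows", "kwargs": {"moves": [[[0.0011,0,0.0011],[0,0,0],0],[[0,0,0],[0,0,0],0]]}}

```text
clock: 16.4
eef_pos: [522.4, -181.9, 38.6]
tcp_rot: [3.141, 0.791, 1.74]
contact_force: [-7.8, 7.4, 25.8]
opening: 0.702
```

{"fn": "play_rows", "kwargs": {"moves": [[[-0.001,0,-0.001],[0,0,0],0],[[0,0,0],[0,0,0],30],[[0,0,0],[0,0,0],100],[[0,0,0],[0,0,0],100],[[0,0,0],[0,0,0],100],[[0,0,0],[0,0,0],100],[[0,0,0],[0,0,0],100],[[0,0,-0.02],[0,0,0],100],[[0,0,-0.04],[0,0,0],100],[[0,0,-0.045],[0,0,0],100],[[0,0,-0.045],[0,0,0],100],[[0,0,0],[0,0,0],100]]}}

```text
clock: 17.6
eef_pos: [506.3, -73.1, 146.6]
tcp_rot: [3.133, 0.784, 1.739]
contact_force: [1.0, 0.1, -0.5]
opening: 1.001
```

```bash
python3 - <<'E'
from h import *
st(); f=grab_frame("wrist"); save(f,"w3.png"); print('beaker mouth pred',np.round(projw(f,slot(-1,86)),0))
f=grab_frame("scene"); save(f,"s4.png"); print('scene pred',np.round(proj(f,slot(-1,86)),0))
path([487.5,343.8,70],PM,.785,16,110)
E
```

```text
17.6 [506.3 -73.1 146.6] z [ 0.126 -0.695 -0.708] y [0.985 0.173 0.006] open 1.001 F [ 1.   0.1 -0.5] q [ 0.34  0.42  2.05 -0.92  1.06  0.8 ]
beaker mouth pred [315. 266.]
scene pred [325. 230.]
turn/row [ 0.0001  0.0945 -0.0446] target [534. 300. 134.]
[[0.0166, 0.0058, -0.0157], [0.0177, 0.0066, -0.0141], [0.0186, 0.0074, -0.0124], [0.0194, 0.0083, -0.0106], [0.0199, 0.0091, -0.0087], [0.0202, 0.01, -0.0068], [0.0203, 0.0109, -0.0049], [0.0201, 0.0118, -0.003], [0.0198, 0.0127, -0.0011], [0.0192, 0.0136, 0.0007], [0.0184, 0.0144, 0.0025], [0.0175, 0.0152, 0.0042], [0.0163, 0.016, 0.0058], [0.0149, 0.0167, 0.0073], [0.0134, 0.0173, 0.0086], [0.0118, 0.0179, 0.0098]]
```

View pics/w3.png

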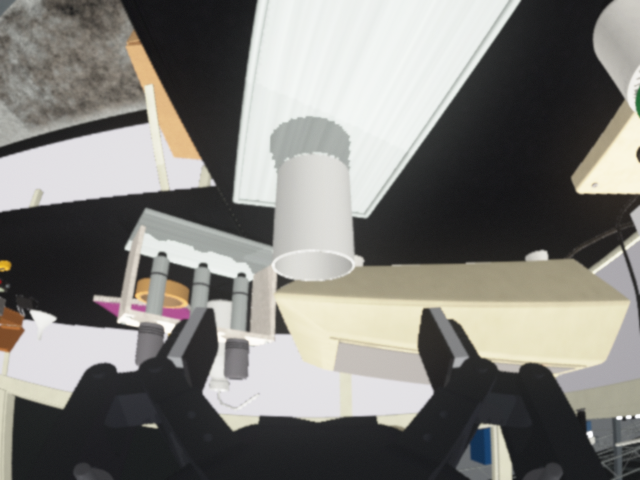

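{"fn": "play_rows", "kwargs": {"moves": [[[0.0166,0.0058,-0.0157],[0,0.0945,-0.0446],100],[[0.0177,0.0066,-0.0141],[0,0.0945,-0.0446],100],[[0.0186,0.0074,-0.0124],[0,0.0945,-0.0446],100],[[0.0194,0.0083,-0.0106],[0,0.0945,-0.0446],100],[[0.0199,0.0091,-0.0087],[0,0.0945,-0.0446],100],[[0.0202,0.01,-0.0068],[0,0.0945,-0.0446],100],[[0.0203,0.0109,-0.0049],[0,0.0945,-0.0446],100],[[0.0201,0.0118,-0.003],[0,0.0945,-0.0446],100],[[0.0198,0.0127,-0.0011],[0,0.0945,-0.0446],100],[[0.0192,0.0136,0.0007],[0,0.0945,-0.0446],100],[[0.0184,0.0144,0.0025],[0,0.0945,-0.0446],100],[[0.0175,0.0152,0.0042],[0,0.0945,-0.0446],100],[[0.0163,0.016,0.0058],[0,0.0945,-0.0446],100],[[0.0149,0.0167,0.0073],[0,0.0945,-0.0446],100],[[0.0134,0.0173,0.0086],[0,0.0945,-0.0446],100],[[0.0118,0.0179,0.0098],[0,0.0945,-0.0446],100],[[0,0,0],[0,0,0],100]]}}

```text
clock: 19.4
eef_pos: [533.5, 298.3, 129.8]
tcp_rot: [-3.135, -0.791, 2.38]
contact_force: [0.6, -0.7, -0.8]
opening: 0.998
```

```bash
python3 - <<'E'
from h import *
st(); want([487.5,343.8,55],PM,.785,110);want([487.5,343.8,55],PM,.785,0)
f=grab_frame("wrist"); save(f,"w4.png")
def blob(f,guess):  # bright circle top of a beaker: print centroid of bright blob near guess
    g=cv2.cvtColor(f["pixels"],cv2.COLOR_RGB2GRAY); m=(g>225).astype(np.uint8)
    n,l,s,c=cv2.connectedComponentsWithStats(m)
    for i in range(1,n):
        if s[i,4]>300: print(s[i].tolist(),c[i].round(0))
blob(f,0)
for b in((555,424.7),(487.5,343.8)): print(np.round(projw(f,[*b,89]),0),np.round(projw(f,[*b,6]),0))
E
```

```text
19.4 [533.5 298.3 129.8] z [-0.519  0.486 -0.703] y [ 0.687  0.727 -0.005] open 0.998 F [ 0.6 -0.7 -0.8] q [ 0.18  0.71  1.53  0.61  1.47 -0.88]
 TCP target [534. 300. 119.] | shift now-axes [-0.0071  0.0017  0.0076] | shift target-axes [-0.0071  0.0016  0.0076] | turn [-0.002 -0.006 -0.005]
 TCP target [478. 353.  42.] | shift now-axes [-0.0078  0.0019  0.1176] | shift target-axes [-0.0071  0.0016  0.1176] | turn [-0.002 -0.006 -0.005]
[605, 8, 35, 56, 340] [625.  35.]
[526, 10, 111, 82, 586] [580.  71.]
[546, 31, 28, 36, 408] [559.  49.]
[0, 139, 27, 67, 1128] [ 10. 171.]
[429, 142, 89, 129, 8654] [474. 207.]
[278, 368, 149, 54, 4342] [345. 398.]
[457, 425, 58, 55, 2138] [487. 456.]
[480. 220.] [444. 267.]
[321. 228.] [320. 276.]
```

```bash
python3 - <<'E'
import cv2,numpy as np
g=cv2.cvtColor(cv2.imread("pics/w4.png"),cv2.COLOR_BGR2GRAY)
for r in(215,228,240,265,290): print(r,[int(v) for v in g[r,250:400:6]])
E
```

```text
215 [31, 31, 32, 33, 194, 213, 213, 214, 214, 214, 214, 213, 213, 213, 213, 214, 213, 213, 207, 47, 37, 40, 42, 43, 46]
228 [115, 110, 115, 181, 213, 214, 214, 214, 214, 215, 214, 214, 214, 214, 214, 214, 213, 213, 214, 197, 108, 118, 121, 165, 171]
240 [116, 118, 115, 198, 213, 214, 212, 213, 214, 214, 214, 214, 214, 214, 215, 215, 215, 214, 214, 211, 106, 118, 120, 120, 121]
265 [110, 116, 119, 118, 141, 194, 213, 212, 214, 214, 214, 215, 215, 215, 215, 215, 215, 202, 178, 120, 106, 118, 119, 121, 120]
290 [146, 114, 117, 118, 119, 114, 155, 156, 158, 158, 159, 162, 165, 169, 172, 174, 175, 175, 118, 119, 115, 119, 119, 118, 118]
```

{"fn": "play_rows", "kwargs": {"moves": [[[-0.0075,-0.001,0.0076],[0,0,0],100],[[0,0,0.03],[0,0,0],100],[[0,0,0.03],[0,0,0],100],[[0,0,0.025],[0,0,0],100],[[0,0,0.025],[0,0,0],100],[[0,0,0],[0,0,0],100],[[0,0,0],[0,0,0],0],[[0,0,0],[0,0,0],0],[[0,0,0],[0,0,0],0],[[0,0,0],[0,0,0],0],[[0,0,0],[0,0,0],0],[[0,0,0],[0,0,0],0],[[0,0,0],[0,0,0],0],[[0.02,0,-0.02],[0,0,0],0],[[0.03,0,-0.03],[0,0,0],0],[[0.03,0,-0.03],[0,0,0],0]]}}

```text
clock: 21.05
eef_pos: [476.4, 351.2, 159.1]
tcp_rot: [-3.139, -0.786, 2.384]
contact_force: [0.1, 0.4, -1.1]
opening: 0.708
```

{"fn": "play_rows", "kwargs": {"moves": [[[0,0,0],[0,-0.143,0],0],[[0,0,0],[0,-0.143,0],0],[[0,0,0],[0,-0.143,0],0],[[0,0,0],[0,-0.143,0],0],[[0,0,0],[0,-0.143,0],0],[[0,0,0],[0,-0.143,0],0],[[0,0,0],[0,-0.143,0],0],[[0,0,0],[0,-0.143,0],0],[[0,0,0],[0,-0.143,0],0],[[0,0,0],[0,-0.143,0],0],[[0,0,0],[0,-0.141,0],0],[[0,0,0],[0,0,0],0]]}}

```text
clock: 22.25
eef_pos: [474.6, 352.5, 156.1]
tcp_rot: [-3.136, 0.788, 2.394]
contact_force: [-1.0, -0.6, -1.9]
opening: 0.707
```

```bash
python3 - <<'E'
from h import *
st(); s=sense(); c=np.array([489,339.5,0]); b=s['eef_pos']-c; print('tcp matx',b@MX,'maty',b@MY)
for k in(-12.5,-37.5):
    G=c+(-5)*MX+(k-1)*MY+[0,0,38]; print(k,G.round(1)); want(G,PM,-.785)
E
```

```text
22.25 [474.6 352.5 156.1] z [ 0.516 -0.486 -0.705] y [ 0.683  0.73  -0.004] open 0.707 F [-1.  -0.6 -1.9] q [ 1.05  0.53  1.82 -0.84  1.19  0.72]
tcp matx -19.410352975306616 maty -0.3291391803368048
-12.5 [476.1 333.1  38. ]
 TCP target [486. 324.  25.] | shift now-axes [ 0.0737 -0.0127  0.1125] | shift target-axes [ 0.0733 -0.0132  0.1127] | turn [-0.001  0.003  0.005]
-37.5 [459.  314.9  38. ]
 TCP target [469. 306.  25.] | shift now-axes [ 0.0738 -0.0377  0.1125] | shift target-axes [ 0.0733 -0.0382  0.1127] | turn [-0.001  0.003  0.005]
```

{"fn": "play_rows", "kwargs": {"moves": [[[0.018,-0.003,0.027],[0,0,0],0],[[0.018,-0.003,0.027],[0,0,0],0],[[0.018,-0.003,0.027],[0,0,0],0],[[0.011,-0.002,0.017],[0,0,0],0],[[0.006,-0.0015,0.009],[0,0,0],0],[[0.0045,0,0.007],[0,0,0],0],[[0,0,0],[0,0,0],0],[[0,0,0],[0,0,0],0],[[0,0,0],[0,0,0],50],[[0,0,0],[0,0,0],100],[[0,0,0],[0,0,0],100],[[0,0,0],[0,0,0],100],[[0,0,0],[0,0,0],100],[[0,0,-0.04],[0,0,0],100],[[0,0,-0.045],[0,0,0],100],[[0,0,-0.045],[0,0,0],100]]}}

```text
clock: 23.85
eef_pos: [420.0, 387.1, 117.3]
tcp_rot: [-3.14, 0.785, 2.387]
contact_force: [0.3, 0.2, -0.3]
opening: 1.003
```

{"fn": "play_rows", "kwargs": {"moves": [[[0,0,0],[0,0.143,0],100],[[0,0,0],[0,0.143,0],100],[[0,0,0],[0,0.143,0],100],[[0,0,0],[0,0.143,0],100],[[0,0,0],[0,0.143,0],100],[[0,0,0],[0,0.143,0],100],[[0,0,0],[0,0.143,0],100],[[0,0,0],[0,0.143,0],100],[[0,0,0],[0,0.143,0],100],[[0,0,0],[0,0.143,0],100],[[0,0,0],[0,0.141,0],100],[[0,0,-0.04],[0,0,0],100],[[0,0,-0.04],[0,0,0],100],[[0,0,0],[0,0,0],100]]}}

```text
clock: 25.25
eef_pos: [466.4, 346.8, 175.5]
tcp_rot: [3.135, -0.783, 2.388]
contact_force: [0.4, 1.2, -0.0]
opening: 0.999
```

```bash
cat >> h.py <<'E'
c0=np.array([489,339.5,0])
def lying(f,C):
    "extent (mat y, mm) of the light beaker along a line across its bottom end, by sampling the wrist image"
    g=cv2.cvtColor(f["pixels"],cv2.COLOR_RGB2GRAY)
    for dx in(-43,-30,-20):
        t=np.arange(-60,61,2); v=[]
        for k in t:
            # top of cylinder surface at z 60
            u,w=projw(f,C+dx*MX+k*MY+[0,0,(0 if dx==-43 else 22)]); v.append(int(g[int(w),int(u)]) if 0<=w<480 and 0<=u<640 else -1)
        print(dx,v)
E
python3 - <<'E'
from h import *
st(); f=grab_frame("wrist"); save(f,"w5.png")
C=c0+3*MX-12.5*MY+[0,0,35]; print(np.round(projw(f,C-41.5*MX),0)); lying(f,C)
want(C+7.5*MX,PM,.785,0)
E
```

```text
25.25 [466.4 346.8 175.5] z [-0.51   0.488 -0.709] y [0.688 0.726 0.005] open 0.999 F [ 0.4  1.2 -0. ] q [ 0.27  0.58  1.65  0.66  1.42 -0.82]
[314. 336.]
-43 [199, 195, 176, 206, 207, 207, 207, 207, 207, 207, 198, 192, 202, 155, 159, 178, 191, 206, 213, 222, 227, 228, 230, 232, 235, 236, 237, 238, 239, 240, 241, 241, 242, 241, 242, 242, 241, 239, 234, 230, 214, 184, 165, 150, 139, 126, 145, 142, 144, 144, 144, 143, 144, 143, 145, 143, 121, 134, 144, 142, 143]
-30 [208, 204, 198, 200, 183, 206, 209, 208, 208, 208, 209, 208, 193, 204, 190, 196, 207, 213, 215, 221, 226, 228, 231, 233, 234, 236, 238, 239, 240, 240, 241, 241, 242, 243, 244, 243, 243, 242, 239, 238, 235, 232, 228, 171, 130, 147, 144, 146, 146, 145, 146, 145, 144, 144, 125, 141, 148, 143, 144, 144, 143]
-20 [207, 203, 197, 191, 181, 208, 208, 208, 209, 208, 209, 207, 195, 204, 195, 200, 208, 212, 216, 222, 226, 229, 231, 234, 235, 236, 238, 239, 240, 241, 242, 242, 242, 243, 244, 244, 243, 242, 240, 237, 236, 233, 224, 181, 131, 160, 185, 172, 148, 148, 146, 147, 145, 147, 123, 137, 146, 145, 146, 146, 145]
 TCP target [478. 332.  22.] | shift now-axes [-0.1222 -0.0018  0.0935] | shift target-axes [-0.1223 -0.0015  0.0934] | turn [0.004 0.001 0.   ]
```

{"fn": "play_rows", "kwargs": {"moves": [[[-0.04,-0.0017,0],[0,0,0],100],[[-0.041,-0.0017,0],[0,0,0],100],[[-0.041,-0.0016,0],[0,0,0],100],[[0,0,0],[0,0,0],100],[[0,0,0.03],[0,0,0],100],[[0,0,0.03],[0,0,0],100],[[0,0,0.02],[0,0,0],100],[[0,0,0.0135],[0,0,0],100],[[0,0,0],[0,0,0],100],[[0,0,0],[0,0,0],0],[[0,0,0],[0,0,0],0],[[0,0,0],[0,0,0],0],[[0,0,0],[0,0,0],0],[[0,0,0],[0,0,0],0],[[0,0,0],[0,0,0],0],[[0,0,0],[0,0,0],0]]}}

```text
clock: 26.9
eef_pos: [474.4, 330.8, 21.7]
tcp_rot: [3.139, -0.786, 2.387]
contact_force: [0.7, -0.3, 6.4]
opening: 0.713
```

```bash
python3 - <<'E'
from h import *
st(); want(c0+10.5*MX-16*MY+[0,0,35],PM,.785,0)
E
```

```text
26.9 [474.4 330.8  21.7] z [-0.514  0.486 -0.707] y [0.686 0.727 0.002] open 0.713 F [ 0.7 -0.3  6.4] q [ 0.24  0.81  1.67  0.68  1.25 -0.99]
 TCP target [476. 330.  22.] | shift now-axes [-0.0013  0.0004 -0.0012] | shift target-axes [-0.0013  0.0004 -0.0012] | turn [ 0.002 -0.001  0.   ]
```

{"fn": "play_rows", "kwargs": {"moves": [[[0.03,0,-0.03],[0,0,0],0],[[0.03,0,-0.03],[0,0,0],0],[[0.03,0,-0.03],[0,0,0],0],[[0,0,0],[0,-0.143,0],0],[[0,0,0],[0,-0.143,0],0],[[0,0,0],[0,-0.143,0],0],[[0,0,0],[0,-0.143,0],0],[[0,0,0],[0,-0.143,0],0],[[0,0,0],[0,-0.143,0],0],[[0,0,0],[0,-0.143,0],0],[[0,0,0],[0,-0.143,0],0],[[0,0,0],[0,-0.143,0],0],[[0,0,0],[0,-0.143,0],0],[[0,0,0],[0,-0.14,0],0],[[0,0,0],[0,0,0],0]]}}

```text
clock: 28.4
eef_pos: [471.6, 331.5, 145.8]
tcp_rot: [-3.137, 0.787, 2.393]
contact_force: [0.4, -0.2, -0.5]
opening: 0.711
```

```bash
python3 - <<'E'
from h import *
st(); path(slot(0,130),1.745,-.785,16)
E
```

```text
28.4 [471.6 331.5 145.8] z [ 0.516 -0.486 -0.706] y [ 0.683  0.73  -0.004] open 0.711 F [ 0.4 -0.2 -0.5] q [ 1.03  0.52  1.87 -0.86  1.15  0.74]
turn/row [0.0284 0.0002 0.0286] target [529. -75. 117.]
[[-0.0128, -0.0161, 0.0155], [-0.0132, -0.0153, 0.0159], [-0.0137, -0.0144, 0.0164], [-0.0141, -0.0136, 0.0168], [-0.0144, -0.0127, 0.0171], [-0.0148, -0.0118, 0.0175], [-0.0151, -0.0108, 0.0178], [-0.0154, -0.0099, 0.0181], [-0.0157, -0.0089, 0.0183], [-0.0159, -0.008, 0.0186], [-0.0162, -0.007, 0.0188], [-0.0164, -0.006, 0.019], [-0.0165, -0.005, 0.0191], [-0.0166, -0.0039, 0.0192], [-0.0167, -0.0029, 0.0193], [-0.0168, -0.0019, 0.0194]]
```

{"fn": "play_rows", "kwargs": {"moves": [[[-0.0128,-0.0161,0.0155],[0.0284,0,0.0286],0],[[-0.0132,-0.0153,0.0159],[0.0284,0,0.0286],0],[[-0.0137,-0.0144,0.0164],[0.0284,0,0.0286],0],[[-0.0141,-0.0136,0.0168],[0.0284,0,0.0286],0],[[-0.0144,-0.0127,0.0171],[0.0284,0,0.0286],0],[[-0.0148,-0.0118,0.0175],[0.0284,0,0.0286],0],[[-0.0151,-0.0108,0.0178],[0.0284,0,0.0286],0],[[-0.0154,-0.0099,0.0181],[0.0284,0,0.0286],0],[[-0.0157,-0.0089,0.0183],[0.0284,0,0.0286],0],[[-0.0159,-0.008,0.0186],[0.0284,0,0.0286],0],[[-0.0162,-0.007,0.0188],[0.0284,0,0.0286],0],[[-0.0164,-0.006,0.019],[0.0284,0,0.0286],0],[[-0.0165,-0.005,0.0191],[0.0284,0,0.0286],0],[[-0.0166,-0.0039,0.0192],[0.0284,0,0.0286],0],[[-0.0167,-0.0029,0.0193],[0.0284,0,0.0286],0],[[-0.0168,-0.0019,0.0194],[0.0284,0,0.0286],0],[[0,0,0],[0,0,0],0],[[0,0,0],[0,0,0],0]]}}

```text
clock: 30.2
eef_pos: [529.6, -77.0, 117.4]
tcp_rot: [3.139, 0.781, 1.737]
contact_force: [-0.2, -0.4, -1.7]
opening: 0.712
```

```bash
python3 - <<'E'
from h import *
st(); path(slot(0,55),1.745,-.785,7)
E
```

```text
30.2 [529.6 -77.  117.4] z [ 0.119 -0.694 -0.71 ] y [0.986 0.167 0.002] open 0.712 F [-0.2 -0.4 -1.7] q [ 0.31  0.49  2.01 -0.95  1.03  0.82]
turn/row [-0.0004 -0.0006 -0.0008] target [529. -75.  42.]
[[0.0078, -0.0, 0.0075], [0.0078, -0.0, 0.0075], [0.0078, -0.0, 0.0075], [0.0078, 0.0, 0.0075], [0.0078, 0.0, 0.0075], [0.0078, 0.0, 0.0075], [0.0078, 0.0, 0.0075]]
```

{"fn": "play_rows", "kwargs": {"moves": [[[0.0098,0,0.0094],[0,0,0],0],[[0.0098,0,0.0094],[0,0,0],0],[[0.0098,0,0.0094],[0,0,0],0],[[0.0098,0,0.0094],[0,0,0],0],[[0.0098,0,0.0094],[0,0,0],0],[[0.0058,0,0.0055],[0,0,0],0],[[0,0,0],[0,0,0],0],[[0,0,0],[0,0,0],0]]}}

```text
clock: 31.0
eef_pos: [529.5, -74.4, 41.2]
tcp_rot: [3.14, 0.784, 1.74]
contact_force: [0.7, -0.6, -1.0]
opening: 0.712
```

{"fn": "play_rows", "kwargs": {"moves": [[[0.001,0,0.001],[0,0,0],0],[[0,0,0],[0,0,0],0]]}}

```text
clock: 31.2
eef_pos: [529.7, -74.3, 40.3]
tcp_rot: [3.138, 0.783, 1.739]
contact_force: [0.5, 0.0, -0.8]
opening: 0.712
```

{"fn": "play_rows", "kwargs": {"moves": [[[0.001,0,0.001],[0,0,0],0],[[0,0,0],[0,0,0],0]]}}

```text
clock: 31.4
eef_pos: [529.5, -74.4, 38.6]
tcp_rot: [3.139, 0.783, 1.739]
contact_force: [-0.4, 0.4, 0.1]
opening: 0.709
```

{"fn": "play_rows", "kwargs": {"moves": [[[0.001,0,0.001],[0,0,0],0],[[0,0,0],[0,0,0],0]]}}

```text
clock: 31.6
eef_pos: [529.4, -74.4, 37.0]
tcp_rot: [3.14, 0.784, 1.74]
contact_force: [-0.2, -0.6, -0.6]
opening: 0.714
```

{"fn": "play_rows", "kwargs": {"moves": [[[0.0007,0,0.0007],[0,0,0],0],[[0,0,0],[0,0,0],0]]}}

```text
clock: 31.8
eef_pos: [529.4, -74.4, 36.0]
tcp_rot: [3.14, 0.784, 1.74]
contact_force: [-0.1, 0.7, -0.9]
opening: 0.708
```

{"fn": "play_rows", "kwargs": {"moves": [[[0.001,0,0.001],[0,0,0],0],[[0,0,0],[0,0,0],0]]}}

```text
clock: 32.0
eef_pos: [529.4, -74.4, 34.5]
tcp_rot: [3.14, 0.784, 1.74]
contact_force: [-0.3, 0.1, -1.2]
opening: 0.712
```

{"fn": "play_rows", "kwargs": {"moves": [[[0.001,0,0.001],[0,0,0],0],[[0,0,0],[0,0,0],0]]}}

```text
clock: 32.2
eef_pos: [529.6, -74.6, 33.8]
tcp_rot: [3.14, 0.785, 1.74]
contact_force: [-1.6, 0.6, 5.7]
opening: 0.709
```

{"fn": "play_rows", "kwargs": {"moves": [[[0.001,0,0.001],[0,0,0],0],[[0,0,0],[0,0,0],0]]}}

```text
clock: 32.4
eef_pos: [529.8, -74.8, 33.6]
tcp_rot: [3.139, 0.787, 1.739]
contact_force: [-3.5, 2.9, 17.1]
opening: 0.708
```

{"fn": "play_rows", "kwargs": {"moves": [[[-0.001,0,-0.001],[0,0,0],0],[[0,0,0],[0,0,0],30],[[0,0,0],[0,0,0],100],[[0,0,0],[0,0,0],100],[[0,0,0],[0,0,0],100],[[0,0,0],[0,0,0],100],[[0,0,0],[0,0,0],100],[[0,0,-0.02],[0,0,0],100],[[0,0,-0.04],[0,0,0],100],[[0,0,-0.045],[0,0,0],100],[[0,0,-0.045],[0,0,0],100],[[0,0,0],[0,0,0],100]]}}

```text
clock: 33.6
eef_pos: [513.4, 33.9, 142.9]
tcp_rot: [3.131, 0.781, 1.736]
contact_force: [-0.3, -0.5, 0.2]
opening: 1.002
```

```bash
python3 - <<'E'
from h import *
st(); f=grab_frame("wrist"); save(f,"w6.png"); 
g=cv2.cvtColor(f["pixels"],cv2.COLOR_RGB2GRAY)
for k in(-1,0): # outline check: sample along x through mouth rim and mid-height
    for z in(88,45): print(k,z,[int(g[int(v),int(u)]) for u,v in (projw(f,slot(k,z)+[d,0,0]) for d in range(-45,46,5))])
path([551.6,421,80],PM,.785,16,110)
E
```

```text
33.6 [513.4  33.9 142.9] z [ 0.127 -0.693 -0.71 ] y [0.985 0.172 0.008] open 1.002 F [-0.3 -0.5  0.2] q [ 0.52  0.48  1.95 -0.8   1.18  0.85]
-1 88 [60, 181, 181, 231, 203, 212, 217, 218, 217, 214, 211, 202, 193, 186, 183, 171, 151, 151, 154]
-1 45 [47, 50, 50, 172, 186, 211, 197, 207, 212, 215, 218, 218, 217, 216, 214, 209, 205, 199, 193]
0 88 [50, 126, 188, 235, 204, 214, 217, 218, 216, 214, 209, 200, 192, 185, 215, 85, 44, 42, 41]
0 45 [167, 168, 167, 193, 205, 210, 217, 221, 224, 226, 226, 226, 224, 220, 213, 204, 202, 153, 47]
turn/row [ 0.0004  0.0944 -0.0445] target [598. 377. 144.]
[[0.0143, 0.009, -0.0144], [0.0152, 0.0096, -0.013], [0.0159, 0.0103, -0.0116], [0.0164, 0.011, -0.01], [0.0168, 0.0118, -0.0085], [0.017, 0.0125, -0.0069], [0.017, 0.0133, -0.0053], [0.0168, 0.014, -0.0037], [0.0164, 0.0148, -0.0021], [0.0159, 0.0155, -0.0006], [0.0152, 0.0162, 0.0008], [0.0143, 0.0168, 0.0022], [0.0133, 0.0175, 0.0035], [0.0121, 0.018, 0.0047], [0.0108, 0.0185, 0.0058], [0.0093, 0.019, 0.0067]]
```

{"fn": "play_rows", "kwargs": {"moves": [[[0.0143,0.009,-0.0144],[0.0004,0.0944,-0.0445],100],[[0.0152,0.0096,-0.013],[0.0004,0.0944,-0.0445],100],[[0.0159,0.0103,-0.0116],[0.0004,0.0944,-0.0445],100],[[0.0164,0.011,-0.01],[0.0004,0.0944,-0.0445],100],[[0.0168,0.0118,-0.0085],[0.0004,0.0944,-0.0445],100],[[0.017,0.0125,-0.0069],[0.0004,0.0944,-0.0445],100],[[0.017,0.0133,-0.0053],[0.0004,0.0944,-0.0445],100],[[0.0168,0.014,-0.0037],[0.0004,0.0944,-0.0445],100],[[0.0164,0.0148,-0.0021],[0.0004,0.0944,-0.0445],100],[[0.0159,0.0155,-0.0006],[0.0004,0.0944,-0.0445],100],[[0.0152,0.0162,0.0008],[0.0004,0.0944,-0.0445],100],[[0.0143,0.0168,0.0022],[0.0004,0.0944,-0.0445],100],[[0.0133,0.0175,0.0035],[0.0004,0.0944,-0.0445],100],[[0.0121,0.018,0.0047],[0.0004,0.0944,-0.0445],100],[[0.0108,0.0185,0.0058],[0.0004,0.0944,-0.0445],100],[[0.0093,0.019,0.0067],[0.0004,0.0944,-0.0445],100],[[0,0,0],[0,0,0],100]]}}

```text
clock: 35.35
eef_pos: [597.7, 373.5, 137.3]
tcp_rot: [-3.13, -0.791, 2.374]
contact_force: [-0.7, -1.1, -0.8]
opening: 0.999
```

```bash
python3 - <<'E'
from h import *
st(); f=grab_frame("wrist"); save(f,"w7.png"); B=np.array([551.6,421,89])
g=cv2.cvtColor(f["pixels"],cv2.COLOR_RGB2GRAY)
for dx in(-20,0,20): print(dx,[int(g[int(v),int(u)]) for u,v in (projw(f,B+d*MY+dx*MX) for d in range(-48,49,3))])
print('x',[int(g[int(v),int(u)]) for u,v in (projw(f,B+d*MX) for d in range(-48,49,3))])
want([551.6,421,55],PM,.785)
E
```

```text
35.35 [597.7 373.5 137.3] z [-0.52   0.485 -0.703] y [ 0.688  0.726 -0.008] open 0.999 F [-0.7 -1.1 -0.8] q [ 0.26  0.81  1.31  0.65  1.53 -0.75]
-20 [26, 29, 31, 34, 35, 33, 38, 42, 42, 49, 189, 225, 228, 229, 254, 254, 254, 254, 254, 254, 254, 253, 232, 77, 188, 250, 252, 253, 253, 253, 253, 253, 253]
0 [115, 114, 116, 116, 116, 118, 209, 227, 228, 228, 229, 229, 229, 229, 229, 230, 230, 230, 230, 231, 248, 254, 254, 254, 254, 254, 222, 130, 73, 66, 66, 63, 62]
20 [125, 126, 119, 129, 126, 127, 128, 170, 220, 228, 228, 228, 229, 229, 229, 228, 229, 229, 229, 229, 229, 229, 229, 230, 224, 173, 134, 127, 52, 53, 49, 48, 46]
x [49, 48, 50, 55, 57, 60, 58, 99, 253, 254, 254, 254, 254, 254, 254, 247, 230, 230, 230, 230, 230, 230, 229, 229, 229, 229, 228, 221, 178, 176, 176, 177, 176]
 TCP target [542. 430.  42.] | shift now-axes [-0.0122  0.0042  0.1247] | shift target-axes [-0.0119  0.0036  0.1248] | turn [-0.003 -0.003 -0.009]
```

{"fn": "play_rows", "kwargs": {"moves": [[[-0.015,0.004,0.012],[0,0,-0.008],100],[[0,0,0.03],[0,0,0],100],[[0,0,0.03],[0,0,0],100],[[0,0,0.025],[0,0,0],100],[[0,0,0.025],[0,0,0],100],[[0,0,0],[0,0,0],100],[[0,0,0],[0,0,0],0],[[0,0,0],[0,0,0],0],[[0,0,0],[0,0,0],0],[[0,0,0],[0,0,0],0],[[0,0,0],[0,0,0],0],[[0,0,0],[0,0,0],0],[[0,0,0],[0,0,0],0],[[0.02,0,-0.02],[0,0,0],0],[[0.03,0,-0.03],[0,0,0],0],[[0.03,0,-0.03],[0,0,0],0]]}}

```text
clock: 37.0
eef_pos: [544.8, 428.4, 158.4]
tcp_rot: [-3.141, -0.787, 2.39]
contact_force: [0.4, 0.9, -0.3]
opening: 0.708
```

{"fn": "play_rows", "kwargs": {"moves": [[[0,0,0],[0,-0.143,0],0],[[0,0,0],[0,-0.143,0],0],[[0,0,0],[0,-0.143,0],0],[[0,0,0],[0,-0.143,0],0],[[0,0,0],[0,-0.143,0],0],[[0,0,0],[0,-0.143,0],0],[[0,0,0],[0,-0.143,0],0],[[0,0,0],[0,-0.143,0],0],[[0,0,0],[0,-0.143,0],0],[[0,0,0],[0,-0.143,0],0],[[0,0,0],[0,-0.141,0],0],[[0,0,0],[0,0,0],0]]}}

```text
clock: 38.2
eef_pos: [542.5, 429.8, 154.9]
tcp_rot: [-3.137, 0.787, 2.397]
contact_force: [0.1, -0.4, -0.7]
opening: 0.705
```

```bash
python3 - <<'E'
from h import *
st(); want(c0-5*MX+34*MY+[0,0,36.5],PM,-.785)
E
```

```text
38.2 [542.5 429.8 154.9] z [ 0.518 -0.483 -0.706] y [ 0.68   0.733 -0.003] open 0.705 F [ 0.1 -0.4 -0.7] q [ 1.02  0.65  1.58 -0.82  1.24  0.61]
 TCP target [518. 359.  23.] | shift now-axes [ 0.0718 -0.0682  0.115 ] | shift target-axes [ 0.0711 -0.0684  0.1154] | turn [0.003 0.002 0.007]
```

{"fn": "play_rows", "kwargs": {"moves": [[[0.014,-0.0175,0.023],[0,0,0.007],0],[[0.014,-0.0175,0.023],[0,0,0],0],[[0.014,-0.0175,0.023],[0,0,0],0],[[0.014,-0.0158,0.023],[0,0,0],0],[[0.009,0,0.0135],[0,0,0],0],[[0.0064,0,0.0097],[0,0,0],0],[[0,0,0],[0,0,0],0],[[0,0,0],[0,0,0],0],[[0,0,0],[0,0,0],50],[[0,0,0],[0,0,0],100],[[0,0,0],[0,0,0],100],[[0,0,0],[0,0,0],100],[[0,0,0],[0,0,0],100],[[0,0,-0.04],[0,0,0],100],[[0,0,-0.045],[0,0,0],100],[[0,0,-0.045],[0,0,0],100]]}}

```text
clock: 39.8
eef_pos: [453.3, 421.2, 118.7]
tcp_rot: [3.133, 0.784, 2.379]
contact_force: [0.9, 0.8, 0.0]
opening: 0.998
```

{"fn": "play_rows", "kwargs": {"moves": [[[0,0,0],[0,0.143,0],100],[[0,0,0],[0,0.143,0],100],[[0,0,0],[0,0.143,0],100],[[0,0,0],[0,0.143,0],100],[[0,0,0],[0,0.143,0],100],[[0,0,0],[0,0.143,0],100],[[0,0,0],[0,0.143,0],100],[[0,0,0],[0,0.143,0],100],[[0,0,0],[0,0.143,0],100],[[0,0,0],[0,0.143,0],100],[[0,0,0],[0,0.141,0],100],[[0,0,-0.04],[0,0,0],100],[[0,0,-0.04],[0,0,0],100],[[0,0,0],[0,0,0],100]]}}

```text
clock: 41.2
eef_pos: [499.4, 380.6, 177.2]
tcp_rot: [3.125, -0.784, 2.394]
contact_force: [0.7, 0.5, 0.2]
opening: 0.998
```

```bash
python3 - <<'E'
from h import *
st(); f=grab_frame("wrist"); save(f,"w8.png")
C=c0+3*MX+34*MY+[0,0,35]; print(np.round(projw(f,C-41.5*MX),0)); lying(f,C)
want(C+7.5*MX,PM,.785,0)
g=cv2.cvtColor(f["pixels"],cv2.COLOR_RGB2GRAY)
print('x',[int(g[int(v),int(u)]) for u,v in (projw(f,C+[0,0,25]+d*MX) for d in range(-60,0,3))])
E
```

```text
41.2 [499.4 380.6 177.2] z [-0.506  0.492 -0.708] y [0.688 0.725 0.012] open 0.998 F [0.7 0.5 0.2] q [ 0.3   0.63  1.55  0.68  1.44 -0.78]
[312. 336.]
-43 [206, 196, 204, 180, 193, 207, 207, 176, 148, 145, 145, 145, 132, 139, 150, 142, 146, 149, 152, 162, 168, 179, 192, 195, 200, 206, 214, 217, 218, 219, 220, 220, 218, 211, 207, 198, 202, 193, 175, 166, 158, 151, 149, 148, 147, 147, 135, 137, 148, 145, 148, 145, 146, 145, 144, 144, 146, 134, 124, 144, 142]
-30 [208, 208, 207, 192, 204, 176, 204, 208, 209, 209, 209, 205, 153, 144, 135, 151, 160, 202, 210, 214, 218, 222, 227, 230, 231, 234, 236, 237, 238, 239, 240, 241, 242, 243, 243, 244, 245, 244, 244, 242, 240, 239, 236, 233, 229, 156, 147, 150, 148, 147, 147, 147, 147, 146, 144, 138, 132, 148, 145, 146, 145]
-20 [210, 209, 208, 195, 203, 179, 208, 210, 211, 211, 211, 211, 211, 205, 175, 158, 173, 203, 211, 216, 220, 224, 227, 231, 233, 235, 236, 238, 239, 240, 241, 242, 243, 243, 244, 245, 246, 245, 244, 243, 241, 238, 237, 234, 225, 160, 146, 147, 148, 149, 149, 149, 148, 148, 148, 131, 127, 149, 145, 146, 146]
 TCP target [510. 366.  22.] | shift now-axes [-0.1227 -0.0036  0.0952] | shift target-axes [-0.1227 -0.0021  0.0952] | turn [ 0.01  -0.     0.004]
x [36, 37, 37, 41, 137, 138, 146, 184, 240, 240, 240, 241, 241, 240, 241, 241, 241, 242, 242, 242]
```

{"fn": "play_rows", "kwargs": {"moves": [[[-0.04,-0.0007,0],[0.01,0,0.004],100],[[-0.041,-0.0007,0],[0,0,0],100],[[-0.041,0,0],[0,0,0],100],[[0,0,0],[0,0,0],100],[[0,0,0.03],[0,0,0],100],[[0,0,0.03],[0,0,0],100],[[0,0,0.02],[0,0,0],100],[[0,0,0.0135],[0,0,0],100],[[0,0,0],[0,0,0],100],[[0,0,0],[0,0,0],0],[[0,0,0],[0,0,0],0],[[0,0,0],[0,0,0],0],[[0,0,0],[0,0,0],0],[[0,0,0],[0,0,0],0],[[0,0,0],[0,0,0],0],[[0,0,0],[0,0,0],0]]}}

```text
clock: 42.85
eef_pos: [509.6, 367.2, 23.1]
tcp_rot: [-3.14, -0.787, 2.387]
contact_force: [1.4, -0.1, 6.3]
opening: 0.707
```

{"fn": "play_rows", "kwargs": {"moves": [[[0.03,0,-0.03],[0,0,0],0],[[0.03,0,-0.03],[0,0,0],0],[[0.03,0,-0.03],[0,0,0],0],[[0,0,0],[0,-0.143,0],0],[[0,0,0],[0,-0.143,0],0],[[0,0,0],[0,-0.143,0],0],[[0,0,0],[0,-0.143,0],0],[[0,0,0],[0,-0.143,0],0],[[0,0,0],[0,-0.143,0],0],[[0,0,0],[0,-0.143,0],0],[[0,0,0],[0,-0.143,0],0],[[0,0,0],[0,-0.143,0],0],[[0,0,0],[0,-0.143,0],0],[[0,0,0],[0,-0.14,0],0],[[0,0,0],[0,0,0],0]]}}

```text
clock: 44.35
eef_pos: [506.9, 368.1, 146.8]
tcp_rot: [-3.132, 0.786, 2.4]
contact_force: [-0.5, 0.6, -2.7]
opening: 0.706
```

```bash
python3 - <<'E'
from h import *
st(); path(slot(1,130),1.745,-.785,14)
E
```

```text
44.35 [506.9 368.1 146.8] z [ 0.515 -0.485 -0.707] y [ 0.681  0.733 -0.007] open 0.706 F [-0.5  0.6 -2.7] q [ 1.01  0.58  1.75 -0.85  1.18  0.68]
turn/row [0.0324 0.0002 0.033 ] target [537.  30. 117.]
[[-0.0111, -0.0163, 0.0143], [-0.0116, -0.0154, 0.0149], [-0.0121, -0.0145, 0.0153], [-0.0126, -0.0136, 0.0158], [-0.013, -0.0127, 0.0162], [-0.0135, -0.0117, 0.0166], [-0.0138, -0.0107, 0.017], [-0.0142, -0.0097, 0.0173], [-0.0145, -0.0086, 0.0176], [-0.0148, -0.0076, 0.0178], [-0.015, -0.0065, 0.0181], [-0.0152, -0.0054, 0.0183], [-0.0154, -0.0043, 0.0184], [-0.0155, -0.0032, 0.0185]]
```

{"fn": "play_rows", "kwargs": {"moves": [[[-0.0111,-0.0163,0.0143],[0.0324,0,0.033],0],[[-0.0116,-0.0154,0.0149],[0.0324,0,0.033],0],[[-0.0121,-0.0145,0.0153],[0.0324,0,0.033],0],[[-0.0126,-0.0136,0.0158],[0.0324,0,0.033],0],[[-0.013,-0.0127,0.0162],[0.0324,0,0.033],0],[[-0.0135,-0.0117,0.0166],[0.0324,0,0.033],0],[[-0.0138,-0.0107,0.017],[0.0324,0,0.033],0],[[-0.0142,-0.0097,0.0173],[0.0324,0,0.033],0],[[-0.0145,-0.0086,0.0176],[0.0324,0,0.033],0],[[-0.0148,-0.0076,0.0178],[0.0324,0,0.033],0],[[-0.015,-0.0065,0.0181],[0.0324,0,0.033],0],[[-0.0152,-0.0054,0.0183],[0.0324,0,0.033],0],[[-0.0154,-0.0043,0.0184],[0.0324,0,0.033],0],[[-0.0155,-0.0032,0.0185],[0.0324,0,0.033],0],[[0,0,0],[0,0,0],0],[[0,0,0],[0,0,0],0]]}}

```text
clock: 45.95
eef_pos: [537.3, 26.7, 118.4]
tcp_rot: [3.138, 0.782, 1.735]
contact_force: [1.3, 0.3, -1.0]
opening: 0.707
```

```bash
python3 - <<'E'
from h import *
st(); path(slot(1,55),1.745,-.785,6)
E
```

```text
45.95 [537.3  26.7 118.4] z [ 0.119 -0.695 -0.71 ] y [0.986 0.166 0.003] open 0.707 F [ 1.3  0.3 -1. ] q [ 0.49  0.54  1.91 -0.82  1.15  0.85]
turn/row [-0.0006 -0.0005 -0.0012] target [537.  30.  42.]
[[0.0094, -0.0001, 0.0087], [0.0094, -0.0001, 0.0087], [0.0094, -0.0001, 0.0087], [0.0094, -0.0001, 0.0087], [0.0094, -0.0, 0.0087], [0.0094, -0.0, 0.0087]]
```

{"fn": "play_rows", "kwargs": {"moves": [[[0.0094,0,0.0087],[0,0,0],0],[[0.0094,0,0.0087],[0,0,0],0],[[0.0094,0,0.0087],[0,0,0],0],[[0.0094,0,0.0087],[0,0,0],0],[[0.0094,0,0.0087],[0,0,0],0],[[0.0094,0,0.0087],[0,0,0],0],[[0,0,0],[0,0,0],0],[[0,0,0],[0,0,0],0]]}}

```text
clock: 46.75
eef_pos: [537.0, 31.8, 40.8]
tcp_rot: [3.14, 0.784, 1.741]
contact_force: [-0.1, -0.3, -1.3]
opening: 0.706
```

{"fn": "play_rows", "kwargs": {"moves": [[[0.001,0,0.001],[0,0,0],0],[[0.001,0,0.001],[0,0,0],0],[[0,0,0],[0,0,0],0]]}}

```text
clock: 47.05
eef_pos: [537.3, 31.9, 38.5]
tcp_rot: [3.138, 0.783, 1.739]
contact_force: [-0.6, -0.4, -2.3]
opening: 0.71
```

{"fn": "play_rows", "kwargs": {"moves": [[[0.001,0,0.001],[0,0,0],0],[[0,0,0],[0,0,0],0]]}}

```text
clock: 47.25
eef_pos: [537.2, 31.9, 36.9]
tcp_rot: [3.139, 0.783, 1.74]
contact_force: [-0.7, 0.2, -0.9]
opening: 0.706
```

{"fn": "play_rows", "kwargs": {"moves": [[[0.001,0,0.001],[0,0,0],0],[[0,0,0],[0,0,0],0]]}}

```text
clock: 47.45
eef_pos: [537.1, 31.9, 35.3]
tcp_rot: [3.139, 0.783, 1.74]
contact_force: [0.2, 0.4, -0.9]
opening: 0.709
```

{"fn": "play_rows", "kwargs": {"moves": [[[0.001,0,0.001],[0,0,0],0],[[0,0,0],[0,0,0],0]]}}

```text
clock: 47.65
eef_pos: [537.1, 31.8, 33.9]
tcp_rot: [3.139, 0.783, 1.74]
contact_force: [0.3, -0.7, -1.2]
opening: 0.711
```

{"fn": "play_rows", "kwargs": {"moves": [[[0.001,0,0.001],[0,0,0],0],[[0,0,0],[0,0,0],0]]}}

```text
clock: 47.85
eef_pos: [537.3, 31.8, 33.4]
tcp_rot: [3.139, 0.785, 1.74]
contact_force: [-2.2, 2.1, 6.9]
opening: 0.71
```

{"fn": "play_rows", "kwargs": {"moves": [[[0.0007,0,0.0007],[0,0,0],0],[[0,0,0],[0,0,0],0]]}}

```text
clock: 48.05
eef_pos: [537.3, 31.7, 33.3]
tcp_rot: [3.138, 0.786, 1.739]
contact_force: [-4.1, 4.2, 14.7]
opening: 0.712
```

{"fn": "play_rows", "kwargs": {"moves": [[[-0.001,0,-0.001],[0,0,0],0],[[0,0,0],[0,0,0],30],[[0,0,0],[0,0,0],100],[[0,0,0],[0,0,0],100],[[0,0,0],[0,0,0],100],[[0,0,0],[0,0,0],100],[[0,0,0],[0,0,0],100],[[0,0,-0.02],[0,0,0],100],[[0,0,-0.04],[0,0,0],100],[[0,0,-0.045],[0,0,0],100],[[0,0,-0.045],[0,0,0],100],[[0,0,-0.045],[0,0,0],100],[[0,0,-0.045],[0,0,0],100],[[0,0,0],[0,0,0],100]]}}

```text
clock: 49.45
eef_pos: [509.1, 204.4, 207.8]
tcp_rot: [3.129, 0.778, 1.737]
contact_force: [0.0, 0.4, 0.2]
opening: 1.004
```

```bash
python3 - <<'E'
from h import *
st(); path([380,-250,299],2.69,0,18)
E
```

```text
49.45 [509.1 204.4 207.8] z [ 0.128 -0.69  -0.712] y [0.985 0.174 0.009] open 1.004 F [0.  0.4 0.2] q [ 0.76  0.51  1.69 -0.64  1.46  0.83]
turn/row [-0.0199  0.0401 -0.0499] target [ 380. -250.  280.]
[[-0.0197, -0.0114, 0.0136], [-0.0196, -0.0127, 0.0126], [-0.0195, -0.0139, 0.0116], [-0.0192, -0.0151, 0.0105], [-0.0188, -0.0162, 0.0094], [-0.0183, -0.0173, 0.0083], [-0.0177, -0.0184, 0.0073], [-0.0171, -0.0194, 0.0062], [-0.0163, -0.0203, 0.0051], [-0.0155, -0.0212, 0.0041], [-0.0145, -0.022, 0.003], [-0.0135, -0.0228, 0.002], [-0.0124, -0.0234, 0.0011], [-0.0112, -0.024, 0.0001], [-0.01, -0.0246, -0.0008], [-0.0087, -0.025, -0.0017], [-0.0074, -0.0254, -0.0025], [-0.006, -0.0257, -0.0033]]
```

{"fn": "play_rows", "kwargs": {"moves": [[[-0.0197,-0.0114,0.0136],[-0.0199,0.0401,-0.0499],100],[[-0.0196,-0.0127,0.0126],[-0.0199,0.0401,-0.0499],100],[[-0.0195,-0.0139,0.0116],[-0.0199,0.0401,-0.0499],100],[[-0.0192,-0.0151,0.0105],[-0.0199,0.0401,-0.0499],100],[[-0.0188,-0.0162,0.0094],[-0.0199,0.0401,-0.0499],100],[[-0.0183,-0.0173,0.0083],[-0.0199,0.0401,-0.0499],100],[[-0.0177,-0.0184,0.0073],[-0.0199,0.0401,-0.0499],100],[[-0.0171,-0.0194,0.0062],[-0.0199,0.0401,-0.0499],100],[[-0.0163,-0.0203,0.0051],[-0.0199,0.0401,-0.0499],100],[[-0.0155,-0.0212,0.0041],[-0.0199,0.0401,-0.0499],100],[[-0.0145,-0.022,0.003],[-0.0199,0.0401,-0.0499],100],[[-0.0135,-0.0228,0.002],[-0.0199,0.0401,-0.0499],100],[[-0.0124,-0.0234,0.0011],[-0.0199,0.0401,-0.0499],100],[[-0.0112,-0.024,0.0001],[-0.0199,0.0401,-0.0499],100],[[-0.01,-0.0246,-0.0008],[-0.0199,0.0401,-0.0499],100],[[-0.0087,-0.025,-0.0017],[-0.0199,0.0401,-0.0499],100],[[-0.0074,-0.0254,-0.0025],[-0.0199,0.0401,-0.0499],100],[[-0.006,-0.0257,-0.0033],[-0.0199,0.0401,-0.0499],100],[[0,0,0],[0,0,0],60]]}}

```text
clock: 51.35
eef_pos: [377.1, -257.1, 279.8]
tcp_rot: [-3.132, -0.002, 2.685]
contact_force: [-0.2, 0.6, 0.1]
opening: 0.854
```

```bash
python3 - <<'E'
from h import *
st(); f=grab_frame("wrist"); save(f,"w9.png")
for b in((460.3,-356.6),(412.5,-328.5),(365.5,-310.5)): print(np.round(projw(f,np.array([*b,156])),0),np.round(projw(f,np.array([*b,108])),0))
E
```

```text
51.35 [ 377.1 -257.1  279.8] z [-0.006 -0.007 -1.   ] y [ 0.441  0.897 -0.009] open 0.854 F [-0.2  0.6  0.1] q [-0.59  0.04  1.92 -0.01  1.19 -1.7 ]
[260. 357.] [267. 328.]
[260. 303.] [268. 279.]
[250. 246.] [260. 228.]
```

View pics/w9.png

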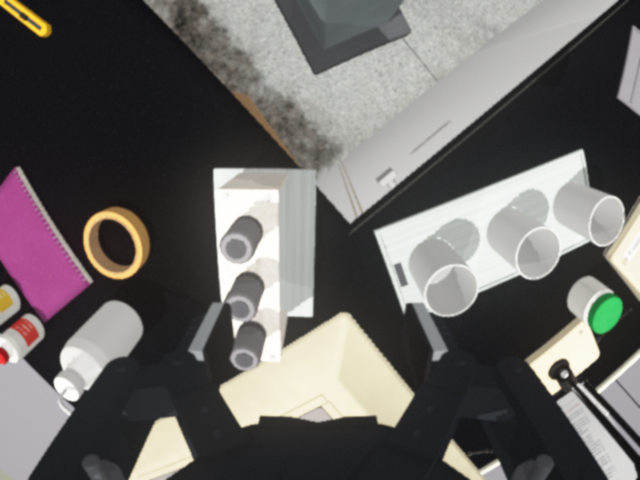

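```bash
python3 - <<'E'
from h import *
s=sense(); f=grab_frame("wrist")
im=cv2.imread("pics/w9.png")
P=[onz(f,u,v,156,True)[:2] for u,v in((236,247),(242,304),(246,354))]
for p in P: print('head',p.round(1))
print('sp',np.linalg.norm(P[1]-P[0]),np.linalg.norm(P[2]-P[1]),np.degrees(np.arctan2(*(P[2]-P[0])[::-1])))
for u,v in((214,190),(280,190),(281,360)): print('deck',onz(f,u,v,108,True)[:2].round(1))
for (u,v),k in zip(((451,289),(538,251),(606,219)),(-1,0,1)): print('mouth',onz(f,u,v,86,True)[:2].round(1),slot(k,0)[:2].round(1))
cv2.imwrite("pics/c2.png",cv2.resize(im[180:380,200:300],None,fx=4,fy=3,interpolation=cv2.INTER_CUBIC))
cv2.imwrite("pics/c2.png",cv2.resize(im[170:370,140:400],None,fx=3,fy=3,interpolation=cv2.INTER_CUBIC))
E
```

```text
head [ 360.7 -319.2]
head [ 406.2 -340.8]
head [ 451.9 -364.9]
sp 50.331413037559635 51.716310078715146 -26.629415872596017
deck [ 316. -329.]
deck [ 343.  -276.4]
deck [ 501.1 -361.4]
mouth [ 515.9 -169.2] [ 520.  -166.7]
mouth [522.9 -60.5] [527.1 -61.9]
mouth [531.2  43.8] [534.2  42.9]
```

View pics/c2.png

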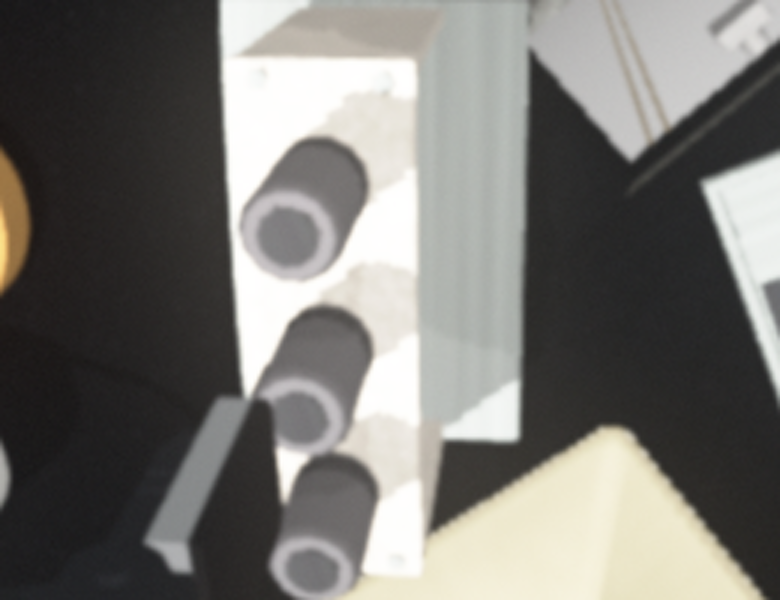

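```bash
python3 - <<'E'
from h import *
f=grab_frame("wrist")
for z in(156,146):
    P=[onz(f,140+u/3,170+v/3,z,True)[:2] for u,v in((289,235),(300,412),(312,568))]
    print(z,[p.round(1).tolist() for p in P],'sp',np.linalg.norm(P[1]-P[0]),np.linalg.norm(P[2]-P[1]),np.degrees(np.arctan2(*(P[2]-P[0])[::-1])))
D=[onz(f,140+u/3,170+v/3,108,True)[:2] for u,v in((232,58),(416,60),(422,575))]
print([d.round(1).tolist() for d in D],np.linalg.norm(D[1]-D[0]),np.linalg.norm(D[2]-D[1]))
c=(D[0]+D[2])/2; d=(D[2]-D[1])/np.linalg.norm(D[2]-D[1]); print('rack centre',c.round(1),'dir deg',np.degrees(np.arctan2(d[1],d[0])),'holes',[(c+k*d).round(1).tolist() for k in(-54,0,54)])
E
```

```text
156 [[361.6, -318.3], [408.0, -342.8], [456.2, -368.6]] sp 52.42816187448492 54.639419722560575 -27.996893229641
146 [[363.9, -322.2], [412.0, -347.6], [462.0, -374.3]] sp 54.401766648336796 56.69626504670353 -27.99689322964102
[[316.8, -324.8], [342.3, -276.3], [502.7, -361.5]] 54.780824434279054 181.59597827689834
rack centre [ 409.7 -343.1] dir deg -27.980381382182944 holes [[362.0, -317.8], [409.7, -343.1], [457.4, -368.5]]
```

```bash
python3 - <<'E'
from h import *
want([361.8,-318,136],2.653,0,80);want([361.8,-318,136],2.653,0)
E
```

```text
TCP target [ 362. -318.  197.] | shift now-axes [-0.0149 -0.0636  0.0824] | shift target-axes [-0.0167 -0.0638  0.0819] | turn [-0.009 -0.003  0.032]
 TCP target [ 362. -318.  117.] | shift now-axes [-0.0151 -0.0628  0.1624] | shift target-axes [-0.0167 -0.0638  0.1619] | turn [-0.009 -0.003  0.032]
```

{"fn": "play_rows", "kwargs": {"moves": [[[0,0,0],[-0.009,-0.003,0.032],60],[[-0.0083,-0.032,0],[0,0,0],60],[[-0.0083,-0.032,0],[0,0,0],60],[[0,0,0.04],[0,0,0],60],[[0,0,0.04],[0,0,0],60],[[0,0,0],[0,0,0],60],[[0,0,0],[0,0,0],60]]}}

```text
clock: 52.2
eef_pos: [362.3, -318.1, 199.8]
tcp_rot: [3.141, -0.0, 2.654]
contact_force: [-0.6, -0.4, 0.5]
opening: 0.601
```

```bash
python3 - <<'E'
from h import *
st();want([361.8,-318,136],2.653,0)
E
```

```text
52.2 [ 362.3 -318.1  199.8] z [-0.  0. -1.] y [0.468 0.884 0.   ] open 0.601 F [-0.6 -0.4  0.5] q [-0.72  0.17  1.96  0.    1.01 -1.81]
 TCP target [ 362. -318.  117.] | shift now-axes [ 0.0004 -0.0001  0.0828] | shift target-axes [ 0.0005 -0.0001  0.0828] | turn [ 0.    -0.     0.001]
```

{"fn": "play_rows", "kwargs": {"moves": [[[0,0,0.03],[0,0,0],60],[[0,0,0.03],[0,0,0],60],[[0,0,0.0228],[0,0,0],60],[[0,0,0],[0,0,0],60],[[0,0,0],[0,0,0],60],[[0,0,0],[0,0,0],0],[[0,0,0],[0,0,0],0],[[0,0,0],[0,0,0],0],[[0,0,0],[0,0,0],0],[[0,0,0],[0,0,0],0],[[0,0,0],[0,0,0],0],[[0,0,0],[0,0,0],0],[[0,0,0],[0,0,0],0]], "squeeze": 60}}

```text
clock: 53.5
eef_pos: [363.4, -320.2, 118.7]
tcp_rot: [-3.14, 0.005, 2.654]
contact_force: [-0.6, 0.0, 8.7]
opening: 0.33
```

{"fn": "play_rows", "kwargs": {"moves": [[[0,0,-0.01],[0,0,0],0],[[0,0,-0.03],[0,0,0],0],[[0,0,-0.035],[0,0,0],0],[[0,0,-0.035],[0,0,0],0],[[0,0,-0.03],[0,0,0],0],[[0,0,0],[0,0,0],0]]}}

```text
clock: 54.1
eef_pos: [364.0, -320.4, 261.9]
tcp_rot: [-3.139, 0.009, 2.654]
contact_force: [-0.0, -0.5, -1.3]
opening: 0.336
```

```bash
python3 - <<'E'
from h import *
st();P=TC+128*np.array([.998,-.068,0]); print(P); want([*P[:2],250],2.653,0); want([*P[:2],120],2.653,0)
E
```

```text
54.1 [ 364.  -320.4  261.9] z [ 0.007 -0.006 -1.   ] y [ 0.469  0.883 -0.002] open 0.336 F [-0.  -0.5 -1.3] q [-0.72  0.1   1.9   0.    1.14 -1.81]
[654.844 -70.604   0.   ]
 TCP target [655. -71. 231.] | shift now-axes [-0.1396  0.3571  0.0313] | shift target-axes [-0.1396  0.3571  0.0309] | turn [-0.002  0.009  0.001]
 TCP target [655. -71. 101.] | shift now-axes [-0.1384  0.3574  0.1613] | shift target-axes [-0.1396  0.3571  0.1609] | turn [-0.002  0.009  0.001]
```

{"fn": "play_rows", "kwargs": {"moves": [[[-0.014,0.0357,0],[0,0.0009,0],0],[[-0.014,0.0357,0],[0,0.0009,0],0],[[-0.014,0.0357,0],[0,0.0009,0],0],[[-0.014,0.0357,0],[0,0.0009,0],0],[[-0.014,0.0357,0],[0,0.0009,0],0],[[-0.014,0.0357,0],[0,0.0009,0],0],[[-0.014,0.0357,0],[0,0.0009,0],0],[[-0.014,0.0357,0],[0,0.0009,0],0],[[-0.014,0.0357,0],[0,0.0009,0],0],[[-0.0136,0.0357,0],[0,0.0009,0],0],[[0,0,0.03],[0,0,0],0],[[0,0,0.04],[0,0,0],0],[[0,0,0.04],[0,0,0],0],[[0,0,0.03],[0,0,0],0],[[0,0,0],[0,0,0],0],[[0,0,0],[0,0,0],0]]}}

```text
clock: 55.7
eef_pos: [651.5, -68.4, 116.2]
tcp_rot: [-3.141, -0.009, 2.654]
contact_force: [-0.4, -0.9, -1.1]
opening: 0.336
```

```bash
python3 - <<'E'
from h import *
st();P=TC+128*np.array([.998,-.068,0]); want([*P[:2],116],2.653,0)
f=grab_frame("scene"); save(f,"s5.png")
print(np.round(proj(f,[655,-71,0]),0))
E
```

```text
55.7 [651.5 -68.4 116.2] z [-0.008  0.004 -1.   ] y [ 0.469  0.883 -0.001] open 0.336 F [-0.4 -0.9 -1.1] q [-0.11  0.52  1.65  0.    0.98 -1.19]
 TCP target [655. -71.  97.] | shift now-axes [-0.0041 -0.0003  0.0192] | shift target-axes [-0.004  -0.0004  0.0192] | turn [-0.001 -0.009  0.001]
[279. 265.]
```

{"fn": "play_rows", "kwargs": {"moves": [[[-0.004,0,0.006],[0,-0.009,0],0],[[0,0,0.007],[0,0,0],0],[[0,0,0.003],[0,0,0],0],[[0,0,0],[0,0,0],0]]}}

```text
clock: 56.15
eef_pos: [654.9, -70.4, 99.6]
tcp_rot: [-3.141, 0.0, 2.654]
contact_force: [-0.4, 0.1, -0.6]
opening: 0.334
```

{"fn": "play_rows", "kwargs": {"moves": [[[0,0,0.0015],[0,0,0],0],[[0,0,0.0015],[0,0,0],0],[[0,0,0],[0,0,0],0]]}}

```text
clock: 56.45
eef_pos: [656.2, -70.6, 98.7]
tcp_rot: [3.141, 0.003, 2.654]
contact_force: [-3.4, -0.2, 10.8]
opening: 0.332
```

{"fn": "play_rows", "kwargs": {"moves": [[[0,0,0.0015],[0,0,0],0],[[0,0,0.0015],[0,0,0],0],[[0,0,0],[0,0,0],0]]}}

```text
clock: 56.75
eef_pos: [655.3, -70.4, 94.2]
tcp_rot: [-3.141, 0.001, 2.654]
contact_force: [-0.2, -0.2, -0.7]
opening: 0.337
```

{"fn": "play_rows", "kwargs": {"moves": [[[0,0,0.0015],[0,0,0],0],[[0,0,0.001],[0,0,0],0],[[0,0,0],[0,0,0],0]]}}

```text
clock: 57.05
eef_pos: [655.0, -70.3, 91.0]
tcp_rot: [-3.141, 0.0, 2.654]
contact_force: [0.1, 0.3, -0.9]
opening: 0.336
```

{"fn": "play_rows", "kwargs": {"moves": [[[0,0,0.001],[0,0,0],0],[[0,0,0.001],[0,0,0],0],[[0,0,0],[0,0,0],0]]}}

```text
clock: 57.35
eef_pos: [655.8, -70.6, 90.8]
tcp_rot: [-3.141, 0.002, 2.654]
contact_force: [-3.2, 0.5, 10.4]
opening: 0.331
```

{"fn": "play_rows", "kwargs": {"moves": [[[0,0,-0.01],[0,0,0],0],[[0,0,-0.035],[0,0,0],0],[[0,0,-0.035],[0,0,0],0],[[0,0,-0.035],[0,0,0],0],[[0,0,-0.02],[0,0,0],0],[[0,0,0],[0,0,0],0]]}}

```text
clock: 57.95
eef_pos: [657.1, -70.4, 228.4]
tcp_rot: [3.14, 0.007, 2.654]
contact_force: [0.4, -0.2, -1.6]
opening: 0.339
```

```bash
python3 - <<'E'
from h import *
st();want([518,-168,226],2.653,0)
E
```

```text
57.95 [657.1 -70.4 228.4] z [ 0.007 -0.001 -1.   ] y [0.469 0.883 0.002] open 0.339 F [ 0.4 -0.2 -1.6] q [-0.11  0.41  1.56 -0.    1.17 -1.19]
 TCP target [ 518. -168.  207.] | shift now-axes [ 0.0773 -0.1514  0.0206] | shift target-axes [ 0.077  -0.1514  0.0214] | turn [0.002 0.007 0.001]
```

{"fn": "play_rows", "kwargs": {"moves": [[[0.0152,-0.0303,0.004],[0,0,0],0],[[0.0152,-0.0303,0.004],[0,0,0],0],[[0.0152,-0.0303,0.004],[0,0,0],0],[[0.0152,-0.0303,0.004],[0,0,0],0],[[0.0152,-0.0303,0.004],[0,0,0],0],[[0,0,0],[0,0,0],0],[[0,0,0],[0,0,0],0]]}}

```text
clock: 58.65
eef_pos: [516.4, -168.7, 203.6]
tcp_rot: [-3.141, -0.0, 2.652]
contact_force: [-0.3, -0.4, -1.4]
opening: 0.334
```

```bash
python3 - <<'E'
from h import *
st();want([518,-168,136],2.653,0)
f=grab_frame("wrist"); save(f,"w10.png")
print('mouth pred',np.round(projw(f,np.array([518,-168,86])),0),'foot',np.round(projw(f,np.array([518,-168,sense()['eef_pos'][2]-91])),0))
cv2.imwrite("pics/c3.png",f["pixels"][150:450,150:550,::-1])
E
```

```text
58.65 [ 516.4 -168.7  203.6] z [-0. -0. -1.] y [ 0.47   0.883 -0.   ] open 0.334 F [-0.3 -0.4 -1.4] q [-0.32  0.26  1.84 -0.    1.05 -1.4 ]
 TCP target [ 518. -168.  117.] | shift now-axes [-0.0011  0.0014  0.0866] | shift target-axes [-0.0011  0.0013  0.0866] | turn [-0.    -0.    -0.001]
mouth pred [319. 234.] foot [319. 246.]
```

View pics/c3.png

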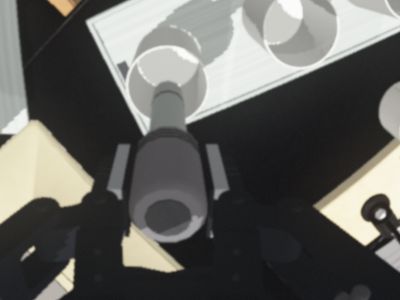

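{"fn": "play_rows", "kwargs": {"moves": [[[-0.001,0.001,0.03],[0,0,0],0],[[0,0,0.03],[0,0,0],0],[[0,0,0.025],[0,0,0],0],[[0,0,0.015],[0,0,0],0],[[0,0,0.004],[0,0,0],0],[[0,0,0],[0,0,0],0],[[0,0,0],[0,0,0],0]]}}

```text
clock: 59.4
eef_pos: [519.4, -168.1, 101.1]
tcp_rot: [-3.141, 0.002, 2.654]
contact_force: [-0.6, -0.6, -1.4]
opening: 0.335
```

{"fn": "play_rows", "kwargs": {"moves": [[[0,0,0.001],[0,0,0],0],[[0,0,0.001],[0,0,0],0],[[0,0,0],[0,0,0],0]]}}

```text
clock: 59.7
eef_pos: [518.6, -168.3, 98.8]
tcp_rot: [-3.141, 0.002, 2.654]
contact_force: [0.5, -0.4, -1.5]
opening: 0.338
```

{"fn": "play_rows", "kwargs": {"moves": [[[0,0,0.001],[0,0,0],0],[[0,0,0],[0,0,0],0]]}}

```text
clock: 59.9
eef_pos: [518.4, -168.2, 97.4]
tcp_rot: [-3.141, 0.001, 2.654]
contact_force: [-0.4, 1.2, -1.0]
opening: 0.332
```

{"fn": "play_rows", "kwargs": {"moves": [[[0,0,0.001],[0,0,0],0],[[0,0,0],[0,0,0],0]]}}

```text
clock: 60.1
eef_pos: [518.7, -168.3, 96.8]
tcp_rot: [-3.141, 0.001, 2.654]
contact_force: [-0.8, -0.5, 4.5]
opening: 0.336
```

{"fn": "play_rows", "kwargs": {"moves": [[[0,0,0.0007],[0,0,0],0],[[0,0,0],[0,0,0],0]]}}

```text
clock: 60.3
eef_pos: [519.0, -168.4, 96.8]
tcp_rot: [-3.141, 0.002, 2.654]
contact_force: [-2.0, -0.3, 11.8]
opening: 0.337
```

{"fn": "play_rows", "kwargs": {"moves": [[[0,0,-0.001],[0,0,0],0],[[0,0,0],[0,0,0],0],[[0,0,0],[0,0,0],36],[[0,0,0],[0,0,0],40],[[0,0,0],[0,0,0],50],[[0,0,0],[0,0,0],60],[[0,0,0],[0,0,0],60],[[0,0,0],[0,0,0],60],[[0,0,-0.015],[0,0,0],60],[[0,0,-0.03],[0,0,0],60],[[0,0,-0.035],[0,0,0],60],[[0,0,-0.035],[0,0,0],60],[[0,0,-0.035],[0,0,0],60],[[0,0,-0.02],[0,0,0],60],[[0,0,0],[0,0,0],60]]}}

```text
clock: 61.8
eef_pos: [519.9, -168.6, 270.0]
tcp_rot: [3.141, 0.006, 2.654]
contact_force: [-0.1, -1.2, 0.1]
opening: 0.598
```

```bash
python3 - <<'E'
from h import *
st();want([409.3,-344,240],2.653,0)
f=grab_frame("wrist"); save(f,"w11.png")
print('head pred',np.round(projw(f,np.array([518,-168,134])),0))
E
```

```text
61.8 [ 519.9 -168.6  270. ] z [ 0.006 -0.003 -1.   ] y [0.469 0.883 0.001] open 0.598 F [-0.1 -1.2  0.1] q [-0.32  0.19  1.76 -0.    1.18 -1.4 ]
 TCP target [ 409. -344.  221.] | shift now-axes [ 0.0158 -0.2069  0.0488] | shift target-axes [ 0.0153 -0.2069  0.049 ] | turn [0.001 0.006 0.001]
head pred [317. 222.]
```

View pics/w11.png

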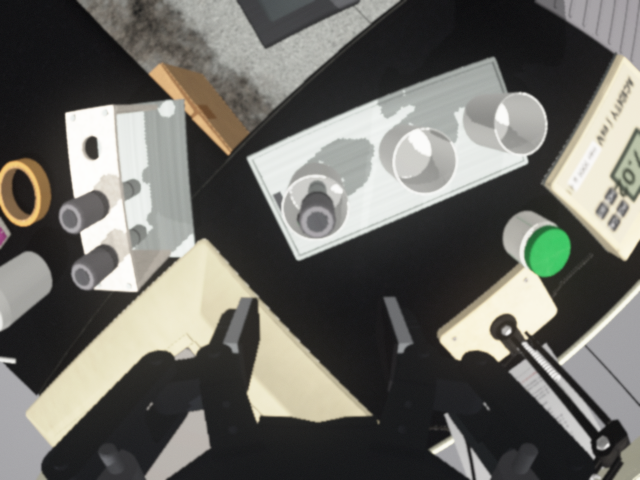

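{"fn": "play_rows", "kwargs": {"moves": [[[0.0035,-0.034,0],[0,0.003,0],60],[[0.003,-0.0345,0],[0,0,0],60],[[0.003,-0.0345,0],[0,0,0],60],[[0.003,-0.0345,0],[0,0,0],60],[[0.0015,-0.0345,0.02],[0,0,0],60],[[0.0015,-0.0345,0.02],[0,0,0],60],[[0,0,0],[0,0,0],60],[[0,0,0],[0,0,0],60]]}}

```text
clock: 62.65
eef_pos: [406.6, -342.9, 225.1]
tcp_rot: [3.141, -0.005, 2.652]
contact_force: [0.1, -0.5, -0.2]
opening: 0.6
```

```bash
python3 - <<'E'
from h import *
K=cv2.imread("pics/w11.png")
# check heads from w11 geometry: reuse calibration offset
f=grab_frame("wrist"); s=sense(); R=Rot.from_euler('xyz',s['tcp_rot']).as_matrix(); p=s['eef_pos']; Rc=np.array(f["R"]); X=R.T@(-Rc.T@f["t"]-p); Rct=Rc@R
R1=Rot.from_euler('xyz',[3.141,.006,2.654]).as_matrix(); p1=np.array([519.9,-168.6,270.])
g=dict(intrinsics=f["intrinsics"],R=Rct@R1.T); g["t"]=-g["R"]@(p1+R1@X)
for u,v in((78,216),(86,275)): print(onz(g,u,v,156,True)[:2].round(1))
st(); want([409.3,-344.5,138],2.653,0)
save(f,"w12.png"); h=np.array([409.3,-344.5,156]); im=cv2.cvtColor(f["pixels"],cv2.COLOR_RGB2GRAY)
print([int(im[int(v),int(u)]) for u,v in (projw(f,h+d*np.array([.468,.884,0])) for d in range(-30,31,3))])
print([int(im[int(v),int(u)]) for u,v in (projw(f,h+d*np.array([.884,-.468,0])) for d in range(-30,31,3))])
E
```

```text
[ 411.8 -336.4]
[ 457.  -365.5]
62.7 [ 407.5 -342.7  225.9] z [-0.003  0.002 -1.   ] y [0.469 0.883 0.   ] open 0.6 F [0.7 1.2 0.1] q [-0.7   0.22  1.83 -0.    1.09 -1.78]
 TCP target [ 409. -344.  119.] | shift now-axes [-0.0029 -0.0008  0.1069] | shift target-axes [-0.0025 -0.0007  0.1069] | turn [ 0.    -0.004  0.   ]
[244, 243, 251, 253, 253, 133, 186, 132, 125, 122, 121, 119, 134, 183, 177, 253, 253, 245, 179, 176, 178]
[231, 227, 97, 117, 115, 114, 121, 183, 139, 123, 121, 118, 117, 120, 180, 202, 192, 79, 92, 96, 100]
```

{"fn": "play_rows", "kwargs": {"moves": [[[-0.004,-0.002,0.03],[0,-0.003,0],60],[[0,0,0.03],[0,0,0],60],[[0,0,0.027],[0,0,0],60],[[0,0,0.02],[0,0,0],60],[[0,0,0],[0,0,0],60],[[0,0,0],[0,0,0],60],[[0,0,0],[0,0,0],0],[[0,0,0],[0,0,0],0],[[0,0,0],[0,0,0],0],[[0,0,0],[0,0,0],0],[[0,0,0],[0,0,0],0],[[0,0,0],[0,0,0],0],[[0,0,0],[0,0,0],0],[[0,0,0],[0,0,0],0]]}}

```text
clock: 64.1
eef_pos: [411.4, -347.3, 121.4]
tcp_rot: [-3.141, 0.004, 2.654]
contact_force: [-0.5, 2.0, 6.3]
opening: 0.333
```

{"fn": "play_rows", "kwargs": {"moves": [[[0,0,-0.01],[0,0,0],0],[[0,0,-0.03],[0,0,0],0],[[0,0,-0.035],[0,0,0],0],[[0,0,-0.035],[0,0,0],0],[[0,0,-0.03],[0,0,0],0],[[0,0,0],[0,0,0],0],[[0,0,0],[0,0,0],0]]}}

```text
clock: 64.8
eef_pos: [410.3, -346.9, 260.8]
tcp_rot: [-3.141, 0.003, 2.654]
contact_force: [-0.4, 1.3, -2.2]
opening: 0.332
```

```bash
python3 - <<'E'
from h import *
st();want([655,-71,260],2.653,0)
E
```

```text
64.8 [ 410.3 -346.9  260.8] z [ 0.002 -0.002 -1.   ] y [ 0.469  0.883 -0.001] open 0.332 F [-0.4  1.3 -2.2] q [-0.7   0.19  1.79 -0.    1.16 -1.79]
 TCP target [655. -71. 241.] | shift now-axes [-0.0868  0.3584  0.0197] | shift target-axes [-0.0865  0.3584  0.0198] | turn [-0.001  0.003  0.001]
```

{"fn": "play_rows", "kwargs": {"moves": [[[-0.0087,0.0358,0],[0,0,0],0],[[-0.0087,0.0358,0],[0,0,0],0],[[-0.0087,0.0358,0],[0,0,0],0],[[-0.0087,0.0358,0],[0,0,0],0],[[-0.0087,0.0358,0],[0,0,0],0],[[-0.0087,0.0358,0],[0,0,0],0],[[-0.0087,0.0358,0],[0,0,0],0],[[-0.0087,0.0358,0],[0,0,0],0],[[-0.0087,0.0358,0],[0,0,0],0],[[-0.0085,0.0358,0],[0,0,0],0],[[0,0,0.03],[0,0,0],0],[[0,0,0.04],[0,0,0],0],[[0,0,0.04],[0,0,0],0],[[0,0,0.03],[0,0,0],0],[[0,0,0.007],[0,0,0],0],[[0,0,0.005],[0,0,0],0],[[0,0,0],[0,0,0],0],[[0,0,0],[0,0,0],0]]}}

```text
clock: 66.6
eef_pos: [655.8, -71.5, 109.3]
tcp_rot: [3.141, 0.003, 2.654]
contact_force: [0.4, 0.8, -1.6]
opening: 0.334
```

{"fn": "play_rows", "kwargs": {"moves": [[[0,0,0.0015],[0,0,0],0],[[0,0,0.0015],[0,0,0],0],[[0,0,0],[0,0,0],0]]}}

```text
clock: 66.9
eef_pos: [655.0, -71.3, 105.2]
tcp_rot: [-3.141, 0.001, 2.654]
contact_force: [0.1, 0.4, -0.9]
opening: 0.33
```

{"fn": "play_rows", "kwargs": {"moves": [[[0,0,0.0015],[0,0,0],0],[[0,0,0.0015],[0,0,0],0],[[0,0,0],[0,0,0],0]]}}

```text
clock: 67.2
eef_pos: [654.8, -71.3, 101.7]
tcp_rot: [-3.141, 0.001, 2.654]
contact_force: [-0.3, -0.7, -0.5]
opening: 0.33
```

{"fn": "play_rows", "kwargs": {"moves": [[[0,0,0.0015],[0,0,0],0],[[0,0,0],[0,0,0],0]]}}

```text
clock: 67.4
eef_pos: [655.5, -71.5, 101.4]
tcp_rot: [-3.142, 0.002, 2.654]
contact_force: [-1.8, -0.3, 8.0]
opening: 0.332
```

Button touched at 101.4 as predicted; the foot should meet the bench at about 93.4.

{"fn": "play_rows", "kwargs": {"moves": [[[0,0,0.0015],[0,0,0],0],[[0,0,0.0015],[0,0,0],0],[[0,0,0.001],[0,0,0],0],[[0,0,0],[0,0,0],0]]}}

```text
clock: 67.8
eef_pos: [654.6, -71.3, 95.9]
tcp_rot: [-3.141, 0.0, 2.654]
contact_force: [-0.0, -1.0, -2.0]
opening: 0.33
```

{"fn": "play_rows", "kwargs": {"moves": [[[0,0,0.0015],[0,0,0],0],[[0,0,0.001],[0,0,0],0],[[0,0,0],[0,0,0],0]]}}

```text
clock: 68.1
eef_pos: [654.9, -71.3, 93.6]
tcp_rot: [-3.141, 0.001, 2.654]
contact_force: [-1.3, -0.0, -0.9]
opening: 0.33
```

{"fn": "play_rows", "kwargs": {"moves": [[[0,0,0.0015],[0,0,0],0],[[0,0,0],[0,0,0],0]]}}

```text
clock: 68.3
eef_pos: [655.4, -71.5, 93.5]
tcp_rot: [-3.141, 0.002, 2.654]
contact_force: [-2.4, -0.0, 9.9]
opening: 0.333
```

{"fn": "play_rows", "kwargs": {"moves": [[[0,0,-0.01],[0,0,0],0],[[0,0,-0.035],[0,0,0],0],[[0,0,-0.035],[0,0,0],0],[[0,0,-0.035],[0,0,0],0],[[0,0,-0.01],[0,0,0],0],[[0,0,0],[0,0,0],0],[[0,0,0],[0,0,0],0]]}}

```text
clock: 69.0
eef_pos: [654.0, -71.1, 215.8]
tcp_rot: [-3.141, -0.001, 2.654]
contact_force: [-0.5, 0.6, -1.2]
opening: 0.332
```

```bash
python3 - <<'E'
from h import *
st();want([525.3,-61.2,235],2.653,0)
E
```

```text
69.0 [654.  -71.1 215.8] z [-0.001 -0.001 -1.   ] y [ 0.469  0.883 -0.001] open 0.332 F [-0.5  0.6 -1.2] q [-0.11  0.42  1.57 -0.    1.15 -1.19]
 TCP target [525. -61. 216.] | shift now-axes [ 0.1183 -0.0515 -0.    ] | shift target-axes [ 0.1183 -0.0516 -0.0002] | turn [-0.001 -0.001  0.001]
```

{"fn": "play_rows", "kwargs": {"moves": [[[0.0296,-0.0129,0],[0,0,0],0],[[0.0296,-0.0129,0],[0,0,0],0],[[0.0296,-0.0129,0],[0,0,0],0],[[0.0295,-0.0128,0],[0,0,0],0],[[0,0,0],[0,0,0],0],[[0,0,0],[0,0,0],0]]}}

```text
clock: 69.6
eef_pos: [525.3, -61.2, 215.9]
tcp_rot: [-3.141, -0.001, 2.654]
contact_force: [0.4, 0.3, -0.9]
opening: 0.336
```

```bash
python3 - <<'E'
from h import *
st(); want([525.3,-61.2,121],2.653,0)
f=grab_frame("wrist"); save(f,"w13.png"); g=cv2.cvtColor(f["pixels"],cv2.COLOR_RGB2GRAY)
h=np.array([525.3,-61.2,86])
print('mouth',np.round(projw(f,h),0))
for dy in(20,10,0): print(dy,[int(g[int(v),int(u)]) for u,v in (projw(f,h+d*np.array([.468,.884,0])+dy*np.array([-.884,.468,0])) for d in range(-42,43,3))])
print('back',[int(g[int(v),int(u)]) for u,v in (projw(f,h+12*np.array([.468,.884,0])+d*np.array([-.884,.468,0])) for d in range(-42,43,3))])
E
```

```text
69.6 [525.3 -61.2 215.9] z [-0.001 -0.001 -1.   ] y [ 0.469  0.883 -0.001] open 0.336 F [ 0.4  0.3 -0.9] q [-0.12  0.22  1.85 -0.    1.07 -1.2 ]
 TCP target [525. -61. 102.] | shift now-axes [-1.000e-04  1.000e-04  1.139e-01] | shift target-axes [ 0.     -0.      0.1139] | turn [-0.001 -0.001  0.001]
mouth [318. 227.]
20 [178, 178, 173, 175, 174, 201, 221, 239, 216, 211, 210, 211, 211, 211, 211, 212, 211, 212, 243, 252, 252, 247, 201, 190, 188, 185, 187, 240, 242]
10 [177, 177, 179, 178, 184, 241, 174, 176, 218, 210, 211, 211, 211, 211, 211, 211, 210, 211, 211, 210, 210, 198, 176, 192, 246, 242, 243, 243, 242]
0 [175, 178, 178, 180, 229, 180, 174, 174, 171, 172, 212, 213, 209, 202, 199, 202, 211, 211, 213, 173, 159, 156, 161, 180, 228, 241, 240, 240, 240]
back [77, 140, 146, 145, 146, 148, 148, 148, 141, 150, 153, 158, 159, 161, 213, 210, 211, 211, 211, 211, 221, 251, 252, 251, 181, 180, 180, 193, 186]
```

{"fn": "play_rows", "kwargs": {"moves": [[[0,0,0.03],[0,0,0],0],[[0,0,0.03],[0,0,0],0],[[0,0,0.03],[0,0,0],0],[[0,0,0.015],[0,0,0],0],[[0,0,0.007],[0,0,0],0],[[0,0,0],[0,0,0],0],[[0,0,0],[0,0,0],0]]}}

```text
clock: 70.35
eef_pos: [527.0, -61.5, 105.5]
tcp_rot: [-3.141, 0.002, 2.654]
contact_force: [-1.0, 0.3, -1.6]
opening: 0.332
```

{"fn": "play_rows", "kwargs": {"moves": [[[0,0,0.0015],[0,0,0],0],[[0,0,0.001],[0,0,0],0],[[0,0,0],[0,0,0],0]]}}

```text
clock: 70.65
eef_pos: [526.4, -61.4, 103.1]
tcp_rot: [-3.141, 0.002, 2.654]
contact_force: [0.4, 0.3, -1.5]
opening: 0.33
```

{"fn": "play_rows", "kwargs": {"moves": [[[0,0,0.001],[0,0,0],0],[[0,0,0],[0,0,0],0]]}}

```text
clock: 70.85
eef_pos: [526.2, -61.3, 101.8]
tcp_rot: [-3.141, 0.001, 2.654]
contact_force: [0.2, 0.2, -1.0]
opening: 0.333
```

{"fn": "play_rows", "kwargs": {"moves": [[[0,0,0.001],[0,0,0],0],[[0,0,0],[0,0,0],0]]}}

```text
clock: 71.05
eef_pos: [526.1, -61.4, 100.6]
tcp_rot: [-3.141, 0.001, 2.654]
contact_force: [-0.3, -0.1, -1.1]
opening: 0.338
```

{"fn": "play_rows", "kwargs": {"moves": [[[0,0,0.001],[0,0,0],0],[[0,0,0],[0,0,0],0]]}}

```text
clock: 71.25
eef_pos: [526.2, -61.4, 99.6]
tcp_rot: [-3.141, 0.001, 2.654]
contact_force: [-0.3, 0.1, -1.5]
opening: 0.332
```

{"fn": "play_rows", "kwargs": {"moves": [[[0,0,0.0007],[0,0,0],0],[[0,0,0],[0,0,0],0]]}}

```text
clock: 71.45
eef_pos: [526.5, -61.4, 99.5]
tcp_rot: [-3.141, 0.001, 2.654]
contact_force: [-1.1, 0.1, 5.9]
opening: 0.332
```

Contact at the predicted height. Release, rise, and go to the third logger.

{"fn": "play_rows", "kwargs": {"moves": [[[0,0,-0.0004],[0,0,0],0],[[0,0,0],[0,0,0],36],[[0,0,0],[0,0,0],40],[[0,0,0],[0,0,0],50],[[0,0,0],[0,0,0],60],[[0,0,0],[0,0,0],60],[[0,0,0],[0,0,0],60],[[0,0,-0.015],[0,0,0],60],[[0,0,-0.03],[0,0,0],60],[[0,0,-0.035],[0,0,0],60],[[0,0,-0.035],[0,0,0],60],[[0,0,-0.035],[0,0,0],60],[[0,0,-0.02],[0,0,0],60],[[0,0,0],[0,0,0],60],[[0,0,0],[0,0,0],60]]}}

```text
clock: 72.95
eef_pos: [525.9, -61.2, 269.2]
tcp_rot: [-3.141, 0.001, 2.654]
contact_force: [-0.3, 0.2, -0.4]
opening: 0.601
```

```bash
cat >> h.py <<'E'
J=np.array([.469,.883,0]); L=np.array([.883,-.469,0])
def prof(f,h,n=36):
    g=cv2.cvtColor(f["pixels"],cv2.COLOR_RGB2GRAY)
    for D in(J,L): print([int(g[int(v),int(u)]) if 0<=v<480 and 0<=u<640 else -1 for u,v in (projw(f,np.array(h)+d*D) for d in range(-n,n+1,3))])
E
python3 - <<'E'
from h import *
st(); f=grab_frame("wrist"); save(f,"w14.png"); prof(f,[518,-168,134]); prof(f,[525.5,-61.2,134]); prof(f,[458,-372,156])
want([458,-372,245],2.653,0)
E
```

```text
72.95 [525.9 -61.2 269.2] z [ 0.001 -0.001 -1.   ] y [ 0.469  0.883 -0.   ] open 0.601 F [-0.3  0.2 -0.4] q [-0.12  0.17  1.79 -0.    1.18 -1.2 ]
[35, 34, 35, 36, 33, 34, 34, 36, 116, 155, 109, 106, 103, 105, 106, 133, 159, 104, 126, 154, 153, 153, 153, 239, 236]
[171, 168, 167, 166, 165, 113, 85, 89, 149, 166, 105, 102, 103, 104, 106, 135, 162, 42, 34, 33, 32, 34, 32, 30, 32]
[172, 175, 223, 242, 244, 218, 179, 134, 158, 171, 118, 115, 112, 111, 113, 168, 161, 150, 167, 174, 240, 240, 239, 239, 239]
[211, 140, 116, 127, 84, 101, 100, 114, 167, 155, 112, 110, 112, 113, 112, 173, 162, 241, 236, 222, 225, 102, 43, 42, 40]
[163, 164, 162, 162, 163, 163, 164, 163, 165, 135, 105, 102, 101, 102, 102, 152, 150, 125, 98, 90, 91, 139, 216, 226, 236]
[30, 31, 31, 31, 34, 74, 58, 102, 138, 149, 103, 102, 101, 102, 102, 146, 142, 35, 30, 30, 29, 30, 28, 30, 30]
 TCP target [ 458. -372.  226.] | shift now-axes [-0.0861 -0.3062  0.0426] | shift target-axes [-0.0863 -0.3061  0.0424] | turn [-0.001 -0.     0.001]
```

{"fn": "play_rows", "kwargs": {"moves": [[[-0.0096,-0.034,0],[0,0,0],60],[[-0.0096,-0.034,0],[0,0,0],60],[[-0.0096,-0.034,0],[0,0,0],60],[[-0.0096,-0.034,0],[0,0,0],60],[[-0.0096,-0.034,0],[0,0,0],60],[[-0.0096,-0.034,0],[0,0,0],60],[[-0.0096,-0.034,0],[0,0,0],60],[[-0.0096,-0.034,0],[0,0,0],60],[[-0.0093,-0.034,0],[0,0,0],60],[[0,0,0.02],[0,0,0],60],[[0,0,0.02],[0,0,0],60],[[0,0,0],[0,0,0],60],[[0,0,0],[0,0,0],60],[[0,0,0],[0,0,0],60]]}}

```text
clock: 74.4
eef_pos: [459.1, -371.9, 230.1]
tcp_rot: [-3.141, 0.001, 2.654]
contact_force: [0.6, 1.1, -0.2]
opening: 0.6
```

```bash
python3 - <<'E'
from h import *
st(); f=grab_frame("wrist"); prof(f,[458,-372,156],30)
want([458,-372,139],2.653,0)
E
```

```text
74.4 [ 459.1 -371.9  230.1] z [ 0.001 -0.001 -1.   ] y [ 0.468  0.884 -0.001] open 0.6 F [ 0.6  1.1 -0.2] q [-0.68  0.3   1.71 -0.    1.13 -1.77]
[46, 49, 95, 249, 249, 228, 163, 153, 112, 109, 109, 108, 108, 156, 148, 246, 251, 249, 89, 55, 74]
[219, 179, 99, 102, 103, 107, 159, 162, 108, 109, 109, 109, 106, 145, 169, 197, 53, 52, 56, 180, 204]
 TCP target [ 458. -372.  120.] | shift now-axes [ 0.0013 -0.0005  0.1104] | shift target-axes [ 0.0011 -0.0006  0.1104] | turn [-0.001  0.002  0.001]
```

{"fn": "play_rows", "kwargs": {"moves": [[[0,0,0.03],[0,0,0],60],[[0,0,0.03],[0,0,0],60],[[0,0,0.03],[0,0,0],60],[[0,0,0.02],[0,0,0],60],[[0,0,0],[0,0,0],60],[[0,0,0],[0,0,0],60],[[0,0,0],[0,0,0],0],[[0,0,0],[0,0,0],0],[[0,0,0],[0,0,0],0],[[0,0,0],[0,0,0],0],[[0,0,0],[0,0,0],0],[[0,0,0],[0,0,0],0],[[0,0,0],[0,0,0],0],[[0,0,0],[0,0,0],0]]}}

```text
clock: 75.85
eef_pos: [459.8, -372.7, 121.5]
tcp_rot: [-3.141, 0.004, 2.654]
contact_force: [0.3, -0.0, 5.1]
opening: 0.336
```

{"fn": "play_rows", "kwargs": {"moves": [[[0,0,-0.01],[0,0,0],0],[[0,0,-0.03],[0,0,0],0],[[0,0,-0.035],[0,0,0],0],[[0,0,-0.035],[0,0,0],0],[[0,0,-0.03],[0,0,0],0],[[0,0,0],[0,0,0],0],[[0,0,0],[0,0,0],0]]}}

```text
clock: 76.55
eef_pos: [458.9, -372.0, 260.8]
tcp_rot: [-3.141, 0.003, 2.654]
contact_force: [-0.2, 0.4, -1.2]
opening: 0.332
```

```bash
python3 - <<'E'
from h import *
st();want([655,-71,260],2.653,0)
E
```

```text
76.55 [ 458.9 -372.   260.8] z [ 0.002 -0.002 -1.   ] y [ 0.469  0.883 -0.001] open 0.332 F [-0.2  0.4 -1.2] q [-0.68  0.27  1.68 -0.    1.19 -1.77]
 TCP target [655. -71. 241.] | shift now-axes [-0.0321  0.3578  0.0196] | shift target-axes [-0.0319  0.3579  0.0198] | turn [-0.001  0.003  0.001]
```

{"fn": "play_rows", "kwargs": {"moves": [[[-0.0032,0.0358,-0.003],[0,0,0],0],[[-0.0032,0.0358,-0.003],[0,0,0],0],[[-0.0032,0.0358,0],[0,0,0],0],[[-0.0032,0.0358,0],[0,0,0],0],[[-0.0032,0.0358,0],[0,0,0],0],[[-0.0032,0.0358,0],[0,0,0],0],[[-0.0032,0.0358,0],[0,0,0],0],[[-0.0032,0.0358,0],[0,0,0],0],[[-0.0032,0.0358,0.003],[0,0,0],0],[[-0.0032,0.0356,0.003],[0,0,0],0],[[0,0,0.03],[0,0,0],0],[[0,0,0.04],[0,0,0],0],[[0,0,0.04],[0,0,0],0],[[0,0,0.03],[0,0,0],0],[[0,0,0.007],[0,0,0],0],[[0,0,0.005],[0,0,0],0],[[0,0,0.003],[0,0,0],0],[[0,0,0],[0,0,0],0],[[0,0,0],[0,0,0],0]]}}

```text
clock: 78.45
eef_pos: [655.6, -71.0, 105.9]
tcp_rot: [3.141, 0.003, 2.654]
contact_force: [-0.3, 0.9, -0.2]
opening: 0.338
```

{"fn": "play_rows", "kwargs": {"moves": [[[0,0,0.0015],[0,0,0],0],[[0,0,0.0015],[0,0,0],0],[[0,0,0],[0,0,0],0]]}}

```text
clock: 78.75
eef_pos: [654.9, -70.9, 101.7]
tcp_rot: [-3.141, 0.001, 2.654]
contact_force: [0.2, -0.4, -1.4]
opening: 0.331
```

{"fn": "play_rows", "kwargs": {"moves": [[[0,0,0.0015],[0,0,0],0],[[0,0,0],[0,0,0],0]]}}

```text
clock: 78.95
eef_pos: [655.7, -71.2, 101.5]
tcp_rot: [3.142, 0.003, 2.654]
contact_force: [-2.3, -1.3, 9.9]
opening: 0.332
```

{"fn": "play_rows", "kwargs": {"moves": [[[0,0,0.0015],[0,0,0],0],[[0,0,0],[0,0,0],0]]}}

```text
clock: 79.15
eef_pos: [655.4, -71.1, 99.9]
tcp_rot: [3.142, 0.002, 2.654]
contact_force: [-1.4, -0.1, 3.9]
opening: 0.336
```

{"fn": "play_rows", "kwargs": {"moves": [[[0,0,0.0015],[0,0,0],0],[[0,0,0.0015],[0,0,0],0],[[0,0,0.001],[0,0,0],0],[[0,0,0],[0,0,0],0]]}}

```text
clock: 79.55
eef_pos: [654.5, -70.9, 93.9]
tcp_rot: [-3.141, 0.0, 2.654]
contact_force: [-0.2, 0.7, -0.9]
opening: 0.333
```

{"fn": "play_rows", "kwargs": {"moves": [[[0,0,0.0015],[0,0,0],0],[[0,0,0.001],[0,0,0],0],[[0,0,0],[0,0,0],0]]}}

```text
clock: 79.85
eef_pos: [655.4, -71.2, 93.5]
tcp_rot: [-3.141, 0.002, 2.654]
contact_force: [-4.2, -0.6, 12.2]
opening: 0.333
```

{"fn": "play_rows", "kwargs": {"moves": [[[0,0,0.001],[0,0,0],0],[[0,0,0],[0,0,0],0]]}}

```text
clock: 80.05
eef_pos: [655.8, -71.3, 93.5]
tcp_rot: [3.142, 0.003, 2.654]
contact_force: [-4.9, -0.3, 20.1]
opening: 0.333
```

Clicked in, foot flush at 93.5. On to slot +1.

{"fn": "play_rows", "kwargs": {"moves": [[[0,0,-0.01],[0,0,0],0],[[0,0,-0.035],[0,0,0],0],[[0,0,-0.035],[0,0,0],0],[[0,0,-0.035],[0,0,0],0],[[0,0,-0.01],[0,0,0],0],[[0,0,0],[0,0,0],0],[[0,0,0],[0,0,0],0]]}}

```text
clock: 80.75
eef_pos: [653.9, -70.8, 214.4]
tcp_rot: [-3.141, -0.001, 2.654]
contact_force: [0.4, 0.6, -1.3]
opening: 0.333
```

```bash
python3 - <<'E'
from h import *
st();want([533,44.5,235],2.653,0)
E
```

```text
80.75 [653.9 -70.8 214.4] z [-0.001 -0.001 -1.   ] y [ 0.469  0.883 -0.001] open 0.333 F [ 0.4  0.6 -1.3] q [-0.11  0.42  1.57 -0.    1.15 -1.19]
 TCP target [533.  44. 216.] | shift now-axes [ 0.1608  0.0452 -0.0015] | shift target-axes [ 0.1608  0.045  -0.0016] | turn [-0.001 -0.001  0.001]
```

{"fn": "play_rows", "kwargs": {"moves": [[[0.032,0.009,0],[0,0,0],0],[[0.032,0.009,0],[0,0,0],0],[[0.032,0.009,0],[0,0,0],0],[[0.032,0.009,0],[0,0,0],0],[[0.0325,0.009,0],[0,0,0],0],[[0,0,0],[0,0,0],0],[[0,0,0],[0,0,0],0]]}}

```text
clock: 81.45
eef_pos: [533.2, 44.4, 214.4]
tcp_rot: [-3.14, -0.001, 2.655]
contact_force: [-0.1, -0.5, -0.9]
opening: 0.333
```

```bash
python3 - <<'E'
from h import *
st(); want([533,44.5,121],2.653,0)
f=grab_frame("wrist"); save(f,"w15.png"); prof(f,[533,44.5,86],42); prof(f,np.array([533,44.5,86])-15*L,42)
E
```

```text
81.45 [533.2  44.4 214.4] z [-0.001 -0.001 -1.   ] y [ 0.467  0.884 -0.002] open 0.333 F [-0.1 -0.5 -0.9] q [ 0.08  0.23  1.84 -0.    1.07 -1.  ]
 TCP target [533.  44. 102.] | shift now-axes [1.000e-04 3.000e-04 1.124e-01] | shift target-axes [2.000e-04 1.000e-04 1.124e-01] | turn [-0.002 -0.001  0.002]
[183, 185, 187, 187, 211, 184, 173, 172, 170, 175, 211, 211, 206, 175, 175, 183, 207, 210, 212, 184, 155, 152, 166, 176, 205, 241, 234, 234, 161]
[180, 177, 177, 178, 198, 215, 209, 209, 208, 209, 210, 210, 210, 210, 175, 140, 130, 135, 143, 141, 141, 143, 143, 142, 142, 141, 97, 75, 73]
[181, 181, 182, 183, 184, 227, 240, 227, 210, 210, 210, 209, 210, 209, 209, 210, 209, 208, 208, 209, 211, 228, 195, 195, 171, 200, 100, 40, 41]
[240, 241, 240, 201, 181, 180, 177, 177, 178, 198, 215, 209, 209, 208, 209, 210, 210, 210, 210, 175, 140, 130, 135, 143, 141, 141, 143, 143, 142]
```

Rim at ±30 mm, so the logger is centred over the beaker. Lower it.

{"fn": "play_rows", "kwargs": {"moves": [[[0,0,0.03],[0,0,0],0],[[0,0,0.03],[0,0,0],0],[[0,0,0.03],[0,0,0],0],[[0,0,0.015],[0,0,0],0],[[0,0,0.006],[0,0,0],0],[[0,0,0],[0,0,0],0],[[0,0,0],[0,0,0],0]]}}

```text
clock: 82.2
eef_pos: [534.9, 43.7, 105.3]
tcp_rot: [-3.142, 0.002, 2.653]
contact_force: [-0.2, -0.0, -0.8]
opening: 0.332
```

{"fn": "play_rows", "kwargs": {"moves": [[[0,0,0.0015],[0,0,0],0],[[0,0,0.001],[0,0,0],0],[[0,0,0],[0,0,0],0]]}}

```text
clock: 82.5
eef_pos: [534.3, 44.1, 102.7]
tcp_rot: [3.142, 0.002, 2.654]
contact_force: [-0.1, -0.3, -1.4]
opening: 0.33
```

{"fn": "play_rows", "kwargs": {"moves": [[[0,0,0.001],[0,0,0],0],[[0,0,0],[0,0,0],0],[[0,0,0],[0,0,0],0]]}}

```text
clock: 82.8
eef_pos: [534.1, 44.0, 101.3]
tcp_rot: [-3.141, 0.001, 2.654]
contact_force: [-0.5, -0.3, -0.7]
opening: 0.331
```

{"fn": "play_rows", "kwargs": {"moves": [[[0,0,0.001],[0,0,0],0],[[0,0,0],[0,0,0],0]]}}

```text
clock: 83.0
eef_pos: [534.0, 44.0, 100.2]
tcp_rot: [-3.141, 0.001, 2.654]
contact_force: [-0.2, -0.1, -1.2]
opening: 0.331
```

{"fn": "play_rows", "kwargs": {"moves": [[[0,0,0.0008],[0,0,0],0],[[0,0,0],[0,0,0],0]]}}

```text
clock: 83.2
eef_pos: [534.2, 44.0, 99.6]
tcp_rot: [-3.141, 0.001, 2.654]
contact_force: [-0.1, -0.7, -0.4]
opening: 0.333
```

{"fn": "play_rows", "kwargs": {"moves": [[[0,0,0.0005],[0,0,0],0],[[0,0,0],[0,0,0],0]]}}

```text
clock: 83.4
eef_pos: [534.4, 44.0, 99.5]
tcp_rot: [-3.141, 0.001, 2.654]
contact_force: [-1.6, 0.1, 6.2]
opening: 0.331
```

{"fn": "play_rows", "kwargs": {"moves": [[[0,0,-0.0004],[0,0,0],0],[[0,0,0],[0,0,0],36],[[0,0,0],[0,0,0],40],[[0,0,0],[0,0,0],50],[[0,0,0],[0,0,0],60],[[0,0,0],[0,0,0],60],[[0,0,0],[0,0,0],60],[[0,0,-0.015],[0,0,0],60],[[0,0,-0.03],[0,0,0],60],[[0,0,-0.035],[0,0,0],60],[[0,0,-0.035],[0,0,0],60],[[0,0,-0.035],[0,0,0],60],[[0,0,-0.035],[0,0,0],60],[[0.02,-0.03,-0.02],[0,0,0],60],[[0.02,-0.03,-0.02],[0,0,0],60],[[0,0,0],[0,0,0],60],[[0,0,0],[0,0,0],60]]}}

```text
clock: 85.1
eef_pos: [470.6, 9.8, 325.1]
tcp_rot: [3.141, 0.003, 2.653]
contact_force: [-0.5, -0.2, -0.5]
opening: 0.598
```

```bash
python3 - <<'E'
from h import *
st(); f=grab_frame("wrist"); save(f,"w16.png")
for p in([518,-168,134],[525.5,-61.2,134],[533.5,44,134]): prof(f,p)
s=grab_frame("scene")["pixels"][:,:,::-1]
w=f["pixels"][:,:,::-1]
cv2.imwrite("pics/final.png",np.vstack([cv2.resize(w[60:360,40:620],(780,300)),cv2.resize(s[150:350,130:430],(780,300))]) if 0 else np.hstack([cv2.resize(w,(480,360)),cv2.resize(s[160:400,180:400],(320,360))]))
E
```

```text
85.1 [470.6   9.8 325.1] z [ 0.003 -0.001 -1.   ] y [0.469 0.883 0.001] open 0.598 F [-0.5 -0.2 -0.5] q [ 0.02  0.02  1.83 -0.    1.29 -1.06]
[35, 37, 34, 35, 36, 34, 33, 37, 101, 154, 114, 103, 102, 100, 102, 133, 149, 109, 159, 193, 222, 220, 56, 41, 43]
[164, 164, 164, 161, 131, 87, 83, 91, 152, 157, 111, 100, 102, 101, 104, 138, 133, 54, 31, 32, 30, 30, 30, 30, 28]
[237, 236, 239, 240, 240, 240, 239, 233, 158, 168, 113, 112, 107, 109, 111, 156, 158, 129, 169, 205, 233, 221, 194, 132, 54]
[158, 117, 81, 96, 98, 97, 98, 115, 160, 148, 109, 107, 107, 107, 109, 156, 171, 87, 38, 38, 35, 35, 35, 33, 33]
[233, 233, 236, 228, 170, 159, 151, 93, 148, 172, 111, 108, 106, 106, 109, 160, 160, 230, 213, 213, 227, 212, 77, 39, 40]
[251, 232, 203, 135, 93, 95, 96, 121, 173, 123, 106, 105, 106, 107, 114, 169, 149, 46, 39, 39, 37, 37, 38, 38, 36]
```

View pics/final.png

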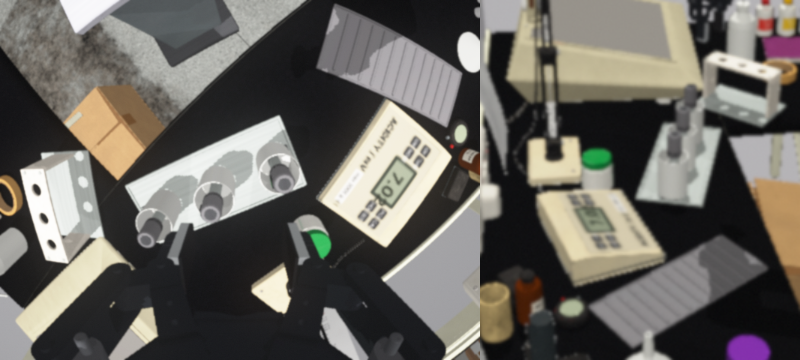

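The final picture shows the rack and mat empty and three upright beakers on the tray, each with a logger standing in it. The bystanders are unmoved, so I'm handing in.

```bash
python3 -c "
from rig import *
print(sign_off(), sense()['clock'])"
```

```text
the job is handed in; nothing more can be done
the job is handed in; nothing more can be done
```

The job is handed in at about 85 s of the 210 s allowed; `sign_off()` gives no verdict. All three loggers are started and each stands foot down in its own beaker on the oven tray.

- **Beakers:** All three were needed. I turned each one mouth up by laying it on its side on the mat, gripping it again, then setting it on the tray.
- **Buttons:** I held each logger by the head and pressed its button on the bare bench behind the tray. Contact came at 8–11 N, the force then fell away, and the foot met the bench about 8 mm lower. That fits a button clicked fully in, but it is judged from force and height; I had no direct reading of the button joint.
- **Last checks:** The logger heads were at their planned spots in the wrist image, all upright. The rack and mat were empty, and the jar and wash bottle showed no sign of having moved. I did not check the stopwatch separately. The gripper was clear of everything.
- **Failed or disagreed:**
  - The top camera showed only grey.
  - My first scene-camera estimate of the loggers was about 10–15 mm off, so I used the wrist camera instead.
  - One approach pose over the tray hit a wrist joint limit, so I set the beakers down from a different side.

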